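# Turn over a stock bottle, load the carrier and hold it up level

### The arm

A 6-joint arm with a two-finger parallel gripper is mounted at the origin on the work surface. World frame = base frame: x ahead of the robot, y to its left, z up, the work surface at z = 0. Lengths are in m, angles in degrees, forces in N, time in s.
With the tool pointing down it reaches from about 0.3 to 0.75 m from the base axis. Payload 8.5 kg.
Tool frame: the origin (TCP) lies midway between the tips of the shut fingers; the grasp point (between the pads) lies 19 mm behind it (env.grip_depth is the distance from the TCP to the grasp point, in m); x points along the fingers, y is the direction in which the jaws open and shut, and the axes are right-handed (so a half turn about x gives the same grasp; the last joint's range is limited). The gripper opens to 85 mm and grips with 20 to 120 N. Pads are 22 mm wide; open, the fingers measure 114 mm over their backs; the gripper's body (76 mm by 85 mm) begins 54 mm behind the grasp point. The pads swing forward as they close: fully open they stand 13 mm farther back than shut.
Start: joints at [58.826, 21.807, 74.336, -0, 83.858, -12.336], TCP at [0.178, 0.521, 0.231] pointing down, gripper open.
Joint ranges: [-178.18, 178.18], [-50.72, 133.34], [12.68, 142.11], [-81.47, 261.47], [9.98, 163.14], [-165.26, 165.26]. Speed limits (degrees/s): [136.94, 136.94, 180, 180, 180, 180].

### API

Orientations are given as a 3x3 rotation matrix whose columns are the frame's x, y, z axes.
In Python, from rig import env gives the robot as it stands.
- The arm moves only by the tool play_rows, never from a script. Its arguments are lists of equal length, an entry for each row: "travel": the shift along the world's x, y, z in cm, a list of three; "rotation": the turn, a rotation vector about the world's x, y, z in rad, a list of three; "claw": the finger opening in cm, from 0 to 8.54. A call has 1 to 12 rows; each row shifts and turns the pose as measured when the row begins; what a row does not reach is not made up. A row lasts 1/12 s, in which the tool goes at most 41.7 mm and 7.16 degrees, less where a joint would pass 70% of its speed; a pose out of reach is approached as far as the arm can. A call is refused whole if a number of a shift passes 4.17 or a number of a turn 0.125, either way. A call with a gripper value outside its range is refused whole. The fingers move at their own pace and stop on an object; "squeeze" is the grip in N (left out, the last holds). Time passes only in rows, so rows that do not move let the fingers close. It gives the time, the measured TCP pose, the force and the opening at its end, in the units of the state.
- env.observe(): the state, without advancing time (a new reading comes with each control period).
- env.get_image(name): name is "side" or "top" or "wrist"; returns the picture (384x512x3 uint8, red, green, blue); there is no depth.
- env.camera_info(name): a dict with "vertical_fov" (degrees; the focal length in pixels is half the picture's height over the tangent of half this angle, whatever the lens; pixels are square), "cx", "cy" (the principal point, pixels), "D" ([k1, k2, p1, p2, k3] as OpenCV has them; the pictures are not rectified), "eye" and "rotation" of the camera in the world. Camera axes: x right, y down, z forward; pixel columns grow to the right and rows downward; lengths in m; the calibration is good to about 2 mm. A picture is of the moment at which its call begins: read the wrist's pose just before it. camera_info takes no time and is no camera call; for the wrist camera it gives the pose at the moment of the call.
- env.close_job(): hands the job in, once; it reports no verdict.
The state is a dict: "time_s": time; "q": joint angles; "qvel": joint speeds; "joint_efforts": joint torques, N m; "position": TCP position; "tool_rot": TCP orientation; "ft_force": force on the tool from outside, world axes, zero at the start; "wrist_torque": the same for the moment, N m; "grip_width": finger opening in m.
Only numpy, scipy, OpenCV 4.12 (cv2) and the standard library are available. Lean on these libraries where they do the work, as an engineer would, in place of code of your own. Each camera call takes 0.05 s, during which the arm holds its last target.

### The job

Take the red-capped bottle from the black rubber mat, turn it upside down in the air (cap pointing down, well past lying on its side) to loosen what has settled, then set it upright and gently, without dropping it, in the empty compartment of the grey carrier and let go of it. Then lift the carrier by its black bar handle, keeping it level with both bottles standing in it, and finish while still holding it steady in the air, at least 10 cm clear of the counter and resting on nothing else. Leave the blue-capped bottle, the black-capped bottle and the other stock on the counter undisturbed.

Things in the scene. Friction and masses are not known exactly. Their poses are not given: they have to be found in the camera images.
- red_bottle: Bottle to load: closed, rigid, white, yellow label, red cap, about 0.16 kg, upright on the mat in either of two places. Round body 50 mm in diameter up to 76 mm, shoulder to 92 mm, cap 32 mm in diameter up to 115 mm. Centre of mass about 52 mm up. Origin at the centre of its underside, z towards the cap. Its side can be gripped by fingers slanting down about 45 degrees.
- red_bottle_cap (a point): Centre of the top of the red cap, 115 mm above the bottle's underside.
- carrier: Loose grey carrier, about 0.42 kg, 220 (x) by 130 mm (y), left or right on the counter, its -x side roughly facing the robot. Floor 6 mm, rims 4 mm thick, 30 mm high. A divider 50 mm high parts two compartments, 104 (x) by 122 mm inside: the -x one, nearest the robot, is empty. Posts at y = +-56 mm carry the handle; balanced with both bottles in. Origin: centre of underside, z up.
- carrier_empty (a point): Centre of the floor (upper face) of the empty compartment, 54 mm to -x of the carrier's centre and 6 mm above its underside; axes as the carrier's.
- carrier_full (a point): Centre of the floor of the other compartment, 54 mm to +x of the carrier's centre, where the black-capped bottle stands; axes as the carrier's.
- carrier_handle (a point): Centre of the carrier's black bar handle, 175 mm above the carrier's underside. The bar runs along the carrier's y, 124 mm long, 20 mm wide (x) and 18 mm high (z), flat-sided, with 104 mm free below it between the two posts. It can be gripped from above across its 20 mm.
- black_bottle: Same shape and size as the red-capped bottle, with a black cap and grey label; stands in the carrier's +x compartment and stays there. Origin at the centre of its underside, z up.
- blue_bottle: Same shape and size as the red-capped bottle, with a blue cap and label; stands on the mat, about 130 mm from the red-capped bottle. A bystander. Origin at the centre of its underside.
- mat: Black rubber mat, fixed, 120 (x) by 200 (y) by 4 mm thick. The red- and blue-capped bottles stand on it 65 mm to either side of its centre along its y (give or take 15 mm along x). Origin at the centre of its underside.
- tape_roll: Brown tape core lying flat, 90 diameter, 24 high in mm; a bystander; origin at the centre of its underside, z up.
- filter: Blue cylindrical filter, 76 diameter, 91 high in mm; a bystander; origin at the centre of its underside, z up.
- carton: Brown closed carton, 90 x 150 x 80 in mm; a bystander; origin at the centre of its underside, z up.
- wrench: Steel wrench lying on the counter; a bystander; origin under its middle.
- pulley: Dark steel belt pulley lying flat, 90 diameter, 30 high in mm; a bystander; origin at the centre of its underside, z up.

How it is judged (in metres and radians):
On the way, in this order (a step that is already met when the one before it is completed fails the run):
1. the red-capped bottle is held in the air, upside down (its axis more than 120 degrees from upright) (angle between red_bottle's own z axis and vertical above 2.1 rad and height (world z) of red_bottle_cap above 0.03 m and contact force between the fingers and red_bottle above 0.5 N and contact force between red_bottle and mat below 0.05 N and contact force between red_bottle and carrier below 0.05 N), for 0.2 s.
2. the red-capped bottle stands upright in the empty compartment, let go, with the carrier still on the counter (distance between red_bottle and carrier_empty below 0.05 m and z of red_bottle in the frame of carrier_empty below 0.006 m and angle between the z axis of red_bottle and the z axis of carrier, either way round below 0.1 rad and angle between red_bottle's own z axis and vertical below 0.14 rad and contact force between the fingers and red_bottle below 0.05 N and linear speed of red_bottle below 0.03 m/s and height (world z) of carrier below 0.008 m), for 0.2 s.
At the end, for the whole second after the job is handed in: Gripper holds the carrier still (20 mm/s, 0.1 rad/s), over 95 mm above the counter, level within 0.12 rad, on nothing else; red and black bottles stand untouched on the floors of their compartments, within 50 mm of centre, 0.1 rad of square; bystanders within 30 mm (height (world z) of carrier above 0.095 m and angle between carrier's own z axis and vertical below 0.12 rad and linear speed of carrier below 0.02 m/s and angular speed of carrier below 0.1 rad/s and contact force between the fingers and carrier above 1 N and distance between red_bottle and carrier_empty below 0.05 m and z of red_bottle in the frame of carrier_empty below 0.006 m and angle between the z axis of each of red_bottle, black_bottle and the z axis of carrier, either way round below 0.1 rad and angle between each of red_bottle, black_bottle's own z axis and vertical below 0.14 rad and distance between black_bottle and carrier_full below 0.05 m and z of black_bottle in the frame of carrier_full below 0.006 m and contact force between each of the arm, the fingers and red_bottle below 0.05 N and contact force between each of the arm, the fingers and black_bottle below 0.05 N and contact force between carrier and mat below 0.05 N and contact force between carrier and blue_bottle below 0.05 N and contact force between carrier and tape_roll below 0.05 N and contact force between carrier and filter below 0.05 N and contact force between carrier and carton below 0.05 N and contact force between carrier and wrench below 0.05 N and contact force between carrier and pulley below 0.05 N and distance of each of blue_bottle, tape_roll, filter, carton, wrench, pulley from where it was at the start of the episode below 0.03 m); the arm keeps its last pose, push and grip.
It fails at once if the red-capped bottle is dropped (falls free, faster than 0.4 m/s, as from about 1 cm) (contact force between each of the fingers, the arm and red_bottle below 0.02 N and linear speed of red_bottle above 0.4 m/s).
It fails at once if the black- or blue-capped bottle is tipped (angle between any of black_bottle, blue_bottle's own z axis and vertical above 0.5 rad).
It fails at once if a bystander is pushed more than 30 mm (distance of any of blue_bottle, tape_roll, filter, carton, wrench, pulley from where it was at the start of the episode above 0.03 m).
It fails at once if the carrier is tilted more than 20 degrees (angle between carrier's own z axis and vertical above 0.35 rad).
It also fails if it takes over 72 s, if anything falls off the work surface, if the arm or the gripper's body presses on something with over 40 N, if the wrist force passes 120 N, or if a joint passes its speed limit or range.

## Working session

There is one attempt and no reset: what is moved stays moved. The work goes in short steps, Python scripts to look and compute and a tool call to move; the robot and the scene stay as the last step left them, time stands still between calls to the robot, and variables do not carry over. Pictures are saved under pics/ and viewed, and the job is handed in when it is done.

Besides the shell and the picture viewer there is one more tool, called after "Call:" by a JSON object that holds its "op" and its "data", one argument or row to a line. play_rows: Moves the arm, as the interface text tells. Its arguments: {"type":"object","properties":{"travel":{"type":"array","items":{"type":"array","items":{"type":"number"}}},"rotation":{"type":"array","items":{"type":"array","items":{"type":"number"}}},"claw":{"type":"array","items":{"type":"number"}},"squeeze":{"type":"number"}},"required":["travel","rotation","claw"]}

```bash
ls; mkdir -p pics; python3 - <<'E'
from rig import env
import cv2
for n in ["side","top","wrist"]:
    i=env.camera_info(n);print(n,i)
    cv2.imwrite(f"pics/{n}0.png",env.get_image(n)[:,:,::-1])
print(env.observe(),env.grip_depth)
E
```

```text
pics
side {'vertical_fov': 53.2892724575948, 'cx': 248.386217226754, 'cy': 187.72500127884558, 'D': array([-0.02464584,  0.        ,  0.        ,  0.        ,  0.        ]), 'eye': array([ 0.07661221, -0.71213979,  1.06993699]), 'rotation': array([[ 0.76204008, -0.48739257,  0.42631374],
       [-0.64723878, -0.59306425,  0.47891205],
       [ 0.01941326, -0.64087696, -0.7673981 ]])}
top {'vertical_fov': 57.88724543724904, 'cx': 254.01673937140268, 'cy': 190.78706057864267, 'D': array([0.02002552, 0.        , 0.        , 0.        , 0.        ]), 'eye': array([ 0.491677  , -0.10148938,  1.05235093]), 'rotation': array([[ 0.01019014, -0.99186202,  0.12690901],
       [-0.99972335, -0.01279606, -0.01973548],
       [ 0.02119881, -0.12667279, -0.99171801]])}
wrist {'vertical_fov': 70.08362721790648, 'cx': 252.3934575111638, 'cy': 188.55222219685336, 'D': array([-0.01167623,  0.        ,  0.        ,  0.        ,  0.        ]), 'eye': array([0.09833719, 0.54776928, 0.37374658]), 'rotation': array([[ 3.21537218e-01,  8.96063727e-01,  3.06077792e-01],
       [ 9.46896911e-01, -3.04358130e-
[... 177 characters left out ...]
04,
        8.38588500e+01, -1.23364968e+01]), 'qvel': array([ 0.10558342, -0.07343439, -0.09912066,  0.02699077, -0.04383779,
       -0.08544295]), 'joint_efforts': array([ 1.89667822e-03, -4.48623741e+01, -2.31342494e+01, -1.76223634e-04,
        3.75446616e-03, -3.19074798e-05]), 'position': array([0.17749842, 0.52034855, 0.23085793]), 'tool_rot': array([[-5.84607750e-04,  3.22916968e-01,  9.46427118e-01],
       [-9.46285813e-04,  9.46426678e-01, -3.22917402e-01],
       [-9.99999381e-01, -1.08437057e-03, -2.47716625e-04]]), 'ft_force': array([ 0.31921582,  0.25637788, -1.41538532]), 'wrist_torque': array([ 0.04703401, -0.01933618,  0.02547987]), 'grip_width': 0.08551344193712092} 0.0187
```

View pics/side0.png

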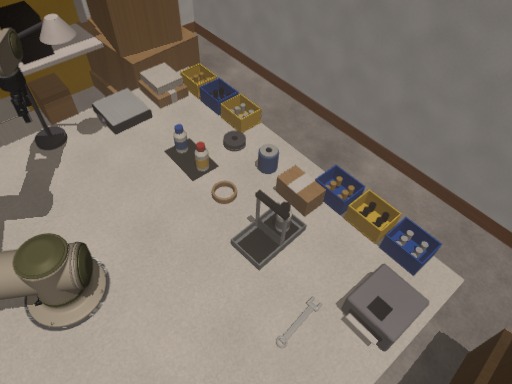

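View pics/top0.png

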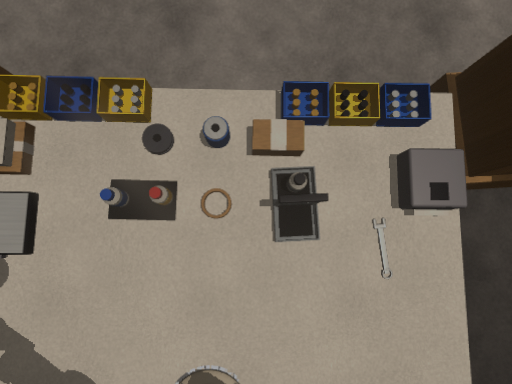

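View pics/wrist0.png

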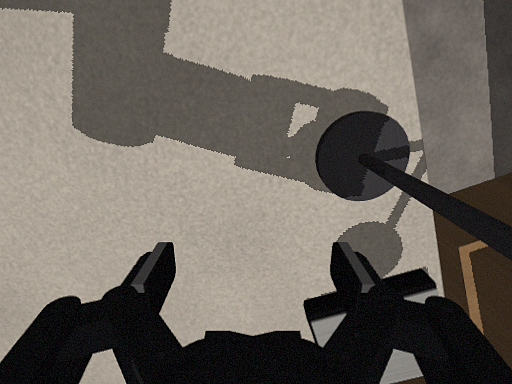

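The top view has +x up and +y left. Blue cap is at about (107,195) and red cap at (155,193), both on the mat. The carrier centre is near (295,204), with the black bottle in the far compartment. I'll enlarge these areas.

```bash
python3 - <<'E'
import cv2
t=cv2.imread("pics/top0.png");s=cv2.imread("pics/side0.png")
cv2.imwrite("pics/c1.png",cv2.resize(t[165:235,95:195],None,fx=8,fy=8,interpolation=cv2.INTER_CUBIC))
cv2.imwrite("pics/c2.png",cv2.resize(t[155:255,250:345],None,fx=6,fy=6,interpolation=cv2.INTER_CUBIC))
cv2.imwrite("pics/c3.png",cv2.resize(s[175:275,220:320],None,fx=6,fy=6,interpolation=cv2.INTER_CUBIC))
cv2.imwrite("pics/c4.png",cv2.resize(s[115:185,155:255],None,fx=8,fy=8,interpolation=cv2.INTER_CUBIC))
E
```

```text
(no output)
```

View pics/c1.png

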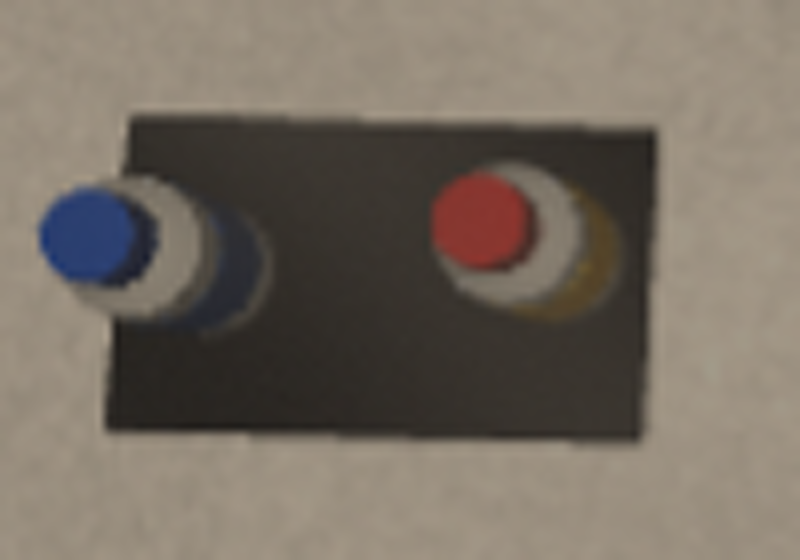

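View pics/c2.png

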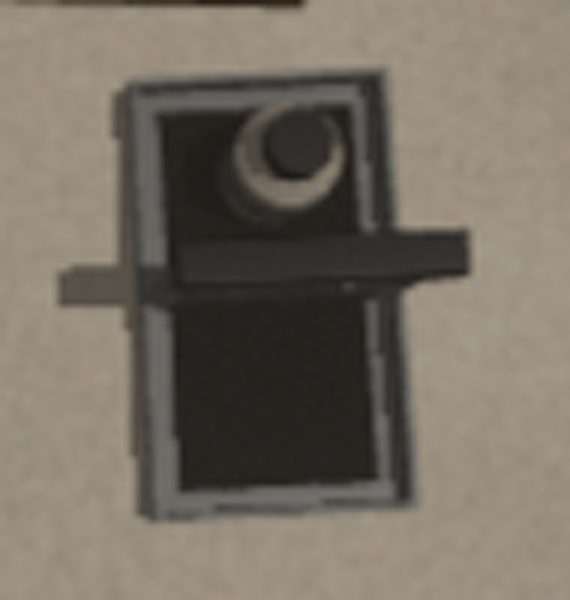

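View pics/c3.png

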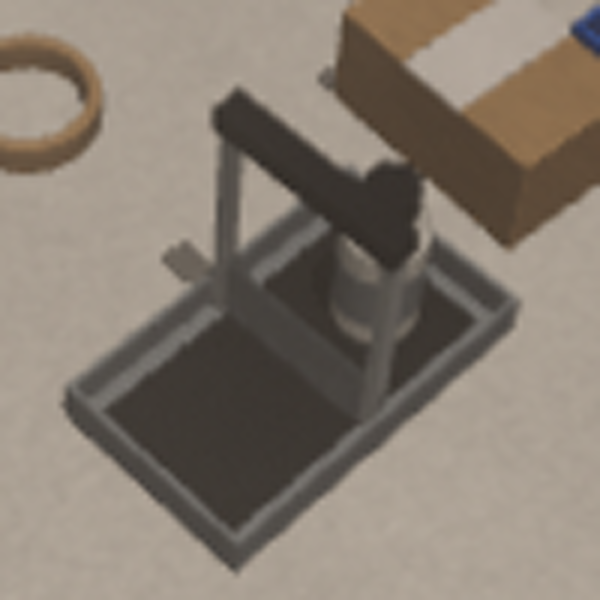

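View pics/c4.png

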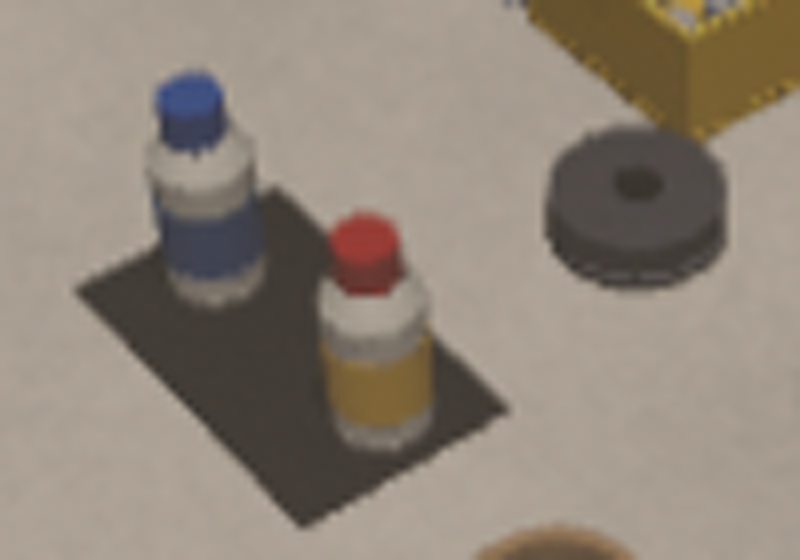

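```bash
cat > h.py <<'E'
import numpy as np, cv2
from rig import env
from scipy.optimize import least_squares
def cam(n):
    i=env.camera_info(n); f=192/np.tan(np.radians(i['vertical_fov']/2))
    K=np.array([[f,0,i['cx']],[0,f,i['cy']],[0,0,1.]]); return K,np.array(i['D']),np.array(i['eye']),np.array(i['rotation'])
def proj(c,P):
    K,D,e,R=c; r=cv2.Rodrigues(R.T)[0]
    return cv2.projectPoints(np.atleast_2d(P).astype(float),r,-R.T@e,K,D)[0][:,0]
def ray(c,uv,z):
    K,D,e,R=c; p=cv2.undistortPoints(np.array([[uv]],float),K,D)[0,0]
    d=R@np.array([p[0],p[1],1]); return e+d*(z-e[2])/d[2]
def tri(cs,uvs):
    A=np.zeros((3,3));b=np.zeros(3)
    for c,uv in zip(cs,uvs):
        d=ray(c,uv,0)-c[2]; d/=np.linalg.norm(d); M=np.eye(3)-np.outer(d,d); A+=M;b+=M@c[2]
    return np.linalg.solve(A,b)
def px(u,v,s,ox,oy): return ((u+.5)/s-.5+ox,(v+.5)/s-.5+oy)
E
python3 - <<'E'
from h import *
T=cam("top");S=cam("side")
a=lambda u,v:px(u,v,8,95,165); b=lambda u,v:px(u,v,6,250,155); c=lambda u,v:px(u,v,6,220,175); d=lambda u,v:px(u,v,8,155,115)
print("red",ray(T,a(479,219),.119),ray(S,d(366,236),.119),tri([T,S],[a(479,219),d(366,236)]))
print("blue",ray(T,a(88,236),.119),ray(S,d(190,92),.119))
for q in [(132,117),(656,128),(640,440),(107,431)]: print("mat",ray(T,a(*q),.004))
print("black",ray(T,b(298,142),.121),ray(S,c(392,185),.121))
obsT={(110,65,30):(130,85),(110,-65,30):(385,72),(-110,-65,30):(413,500),(-110,65,30):(152,518),(10,62,184):(180,240),(10,-62,184):(468,230),(-10,62,184):(182,285)}
obsS={(-110,-65,30):(238,548),(-110,65,30):(68,395),(110,-65,30):(518,300),(10,62,184):(238,88),(-10,62,184):(216,110),(-10,-62,184):(392,250)}
def res(p):
    x,y,t=p;R=np.array([[np.cos(t),-np.sin(t),0],[np.sin(t),np.cos(t),0],[0,0,1]])
    o=[]
    for C,ob,f in((T,obsT,b),(S,obsS,c)):
        P=np.array(list(ob))/1000.@R.T+[x,y,0]
        o.append(proj(C,P)-np.array([f(*v) for v in ob.values()]))
    return np.vstack(o).ravel()
r=least_squares(res,[.5,-.2,0],loss='soft_l1');print(r.x,np.degrees(r.x[2]));print(res(r.x).reshape(-1,2).round(1))
for n,q in dict(tape=(216,203),filt=(216,128),pulley=(157,137)).items(): print(n,ray(T,q,.03))
E
```

```text
red [0.6045439  0.14768957 0.119     ] [0.60372125 0.14506913 0.119     ] [0.60527968 0.14836312 0.11561529]
blue [0.59716856 0.27678633 0.119     ] [0.59688205 0.27551667 0.119     ]
mat [0.65558473 0.3099161  0.004     ]
mat [0.65411639 0.1133601  0.004     ]
mat [0.53588731 0.11475565 0.004     ]
mat [0.5372451  0.31172934 0.004     ]
black [ 0.64687944 -0.24291299  0.121     ] [ 0.64529572 -0.24710941  0.121     ]
[ 0.58688385 -0.2449585   0.06242304] 3.5765767107900173
[[ 0.1 -0.9]
 [ 0.8 -0.8]
 [ 1.7  1.6]
 [ 0.9  1. ]
 [-0.4  0.4]
 [ 0.5 -0.4]
 [-0.2  0.8]
 [-0.3 -0.8]
 [-0.7 -1.9]
 [ 0.3 -0.6]
 [ 0.2 -0.9]
 [-0.8 -1. ]
 [ 0.4  0.3]]
tape [ 0.58476087 -0.01010073  0.03      ]
filt [ 0.81276777 -0.0046922   0.03      ]
pulley [0.78166299 0.17137403 0.03      ]
```

Call:
{"op": "play_rows", "data": {
  "travel": [
    [1.2,-2,0.8],
    [1.2,-2,0.8],
    [1.2,-2,0.8],
    [1.2,-2,0.8],
    [1.2,-2,0.8],
    [1.2,-2,0.8],
    [1.2,-2,0.8],
    [1.2,-2,0.8],
    [1.2,-2,0.8],
    [1.2,-2,0.8]
  ],
  "rotation": [
    [0,0,-0.12],
    [0,0,-0.12],
    [0,0,-0.12],
    [0,0,-0.12],
    [0,0,-0.12],
    [0,0,-0.12],
    [0,0,-0.12],
    [0,0,-0.12],
    [0,0,-0.12],
    [0,0,-0.12]
  ],
  "claw": [8.54,8.54,8.54,8.54,8.54,8.54,8.54,8.54,8.54,8.54]
}}

```text
time_s: 0.98
position: [0.2976, 0.3125, 0.3094]
tool_rot: [[-0.011, 1.0, 0.0], [0.0, 0.0, -1.0], [-1.0, -0.011, -0.0]]
ft_force: [0.9, 0.2, -0.2]
grip_width: 0.0853
```

```bash
cat > rec.py <<'E'
from h import *
import json
o=env.observe()
print(round(o['time_s'],2),'q',o['q'].round(1),'p',o['position'].round(4),'w',round(o['grip_width'],4),'F',o['ft_force'].round(1))
print(o['tool_rot'].round(3).tolist())
open('log.jsonl','a').write(json.dumps(dict(q=o['q'].tolist(),p=o['position'].tolist(),R=o['tool_rot'].tolist()))+'\n')
E
cat > log.jsonl <<'E'
{"q":[58.8241252,21.834301,74.3705767,0.000594664846,83.85885,-12.3364968],"p":[0.17749842,0.52034855,0.23085793],"R":[[-5.84607750e-04,3.22916968e-01,9.46427118e-01],[-9.46285813e-04,9.46426678e-01,-3.22917402e-01],[-9.99999381e-01,-1.08437057e-03,-2.47716625e-04]]}
E
python3 rec.py
```

```text
0.98 q [30.4  6.9 82.   0.3 91.6 30.4] p [0.2976 0.3125 0.3094] w 0.0853 F [ 0.9  0.2 -0.2]
[[-0.011, 1.0, 0.0], [0.0, 0.0, -1.0], [-1.0, -0.011, -0.0]]
```

Call:
{"op": "play_rows", "data": {
  "travel": [
    [1,-1.8,0],
    [1,-1.8,0],
    [1,-1.8,0],
    [1,-1.8,0],
    [1,-1.8,0],
    [1,-1.8,0],
    [1,-1.8,0],
    [1,-1.8,0],
    [1,-1.8,0],
    [1,-1.8,0],
    [1,-1.8,0]
  ],
  "rotation": [
    [0,0,-0.12],
    [0,0,-0.12],
    [0,0,-0.12],
    [0,0,-0.12],
    [0,0,-0.12],
    [0,0,-0.12],
    [0,0,-0.12],
    [0,0,-0.12],
    [0,0,-0.12],
    [0,0,-0.12],
    [0,0,-0.12]
  ],
  "claw": [8.54,8.54,8.54,8.54,8.54,8.54,8.54,8.54,8.54,8.54,8.54]
}}

```text
time_s: 1.9
position: [0.411, 0.1032, 0.3101]
tool_rot: [[-0.002, 0.195, -0.981], [0.009, -0.981, -0.195], [-1.0, -0.009, 0.0]]
ft_force: [1.2, 0.5, -0.9]
grip_width: 0.0851
```

```bash
python3 rec.py
```

```text
1.9 q [-2.3  5.8 83.2  0.5 91.1 76.4] p [0.411  0.1032 0.3101] w 0.0851 F [ 1.2  0.5 -0.9]
[[-0.002, 0.195, -0.981], [0.009, -0.981, -0.195], [-1.0, -0.009, 0.0]]
```

Call:
{"op": "play_rows", "data": {
  "travel": [
    [1,0.1,0],
    [1,0.1,0],
    [1,0.1,0],
    [1,0.1,0],
    [1,0.1,0],
    [1,0.1,0],
    [1,0.1,0],
    [1,0.1,0]
  ],
  "rotation": [
    [0.024,-0.118,0],
    [0.024,-0.118,0],
    [0.024,-0.118,0],
    [0.024,-0.118,0],
    [0.024,-0.118,0],
    [0.024,-0.118,0],
    [0.024,-0.118,0],
    [0.024,-0.118,0]
  ],
  "claw": [8.54,8.54,8.54,8.54,8.54,8.54,8.54,8.54]
}}

```text
time_s: 2.57
position: [0.4923, 0.1074, 0.3117]
tool_rot: [[0.792, 0.194, -0.579], [0.168, -0.981, -0.099], [-0.587, -0.019, -0.809]]
ft_force: [0.5, 1.9, -0.2]
grip_width: 0.0855
```

```bash
python3 rec.py; cat > kin.py <<'E'
import numpy as np, json
from scipy.optimize import least_squares
from scipy.spatial.transform import Rotation as Ro
D=[json.loads(l) for l in open('log.jsonl')]
def fk(q,p):
    q=np.radians(q); h,b,L2,e,L4,s,t,L6=p
    A1=Ro.from_euler('z',q[0]);A2=A1*Ro.from_euler('y',q[1]);A3=A2*Ro.from_euler('y',q[2]);A4=A3*Ro.from_euler('z',q[3]);A5=A4*Ro.from_euler('y',q[4]);A6=A5*Ro.from_euler('z',q[5])
    x=A1.apply([0,b,h])+A2.apply([0,0,L2])+A3.apply([e,0,L4])+A5.apply([s,t,L6])
    # tool: x along A6 z
    M=A6.as_matrix()
    return x,np.column_stack([M[:,2],-M[:,0],-M[:,1]])
if __name__=='__main__':
    f=lambda p:np.concatenate([fk(d['q'],p)[0]-d['p'] for d in D]+[.003*(np.array(p)-p0)])
    p0=np.array([.364,.117,.39,0.05,.42,0.,0.,.3])
    r=least_squares(f,p0);print(r.x.round(4));print(f(r.x)[:-8].reshape(-1,3).round(4))
    for d in D: print(np.abs(fk(d['q'],r.x)[1]-np.array(d['R'])).max().round(3))
    json.dump(r.x.tolist(),open('kin.json','w'))
E
python3 kin.py
```

```text
2.57 q [-10.9  -3.5 110.9  43.   27.5  37.8] p [0.4923 0.1074 0.3117] w 0.0855 F [ 0.5  1.9 -0.2]
[[0.792, 0.194, -0.579], [0.168, -0.981, -0.099], [-0.587, -0.019, -0.809]]
[ 1.303e-01  1.176e-01  5.371e-01  1.031e-01  3.508e-01 -1.000e-04
 -1.000e-04  2.576e-01]
[[-0. -0.  0.]
 [ 0.  0. -0.]
 [ 0. -0. -0.]
 [ 0.  0.  0.]]
0.0
0.0
0.0
0.0
```

```bash
cat > ik.py <<'E'
from kin import *
P=np.array(json.load(open('kin.json')))
lo=np.array([-178.18,-50.72,12.68,-81.47,9.98,-165.26]);hi=np.array([178.18,133.34,142.11,261.47,163.14,165.26])
def rot(az,a,up=True):  # a = slant down deg; up: camera on top (-z up)
    az,a=np.radians([az,a]); x=np.array([np.cos(a)*np.cos(az),np.cos(a)*np.sin(az),-np.sin(a)])
    y=np.array([np.sin(az),-np.cos(az),0])*(1 if up else -1)
    return np.column_stack([x,y,np.cross(x,y)])
def ik(p,R,seed):
    def f(q):
        x,M=fk(q,P); return np.concatenate([(x-p)*10,(M-R).ravel()])
    r=least_squares(f,np.clip(seed,lo+.1,hi-.1),bounds=(lo,hi),x_scale=30); return r.x,r.cost
def allik(p,R):
    S=[]
    for q4 in(-60,0,60,120,180,240):
        for q5 in (15,60,120):
          for q6 in(-120,0,120):
            q,c=ik(p,R,[np.degrees(np.arctan2(p[1],p[0]))-12,20,90,q4,q5,q6])
            if c<1e-7 and not any(np.abs(q-s).max()<1 for s in S): S.append(q)
    return S
E
python3 - <<'E'
from ik import *
red=np.array([.604,.1465]);
for nm,xy,z,azs in(("grasp",red,.062,(0,13,25)),("place",np.array([.533,-.248]),.065,(-40,-25,-10,0))):
  for az in azs:
    for a in (35,40):
      for up in(True,False):
        R=rot(az,a,up); p=np.r_[xy,z]+.0187*R[:,0]
        for s in allik(p,R): print(nm,az,a,up,s.round(0))
E
```

```text
grasp 0 35 True [  4.  38. 112. 188.  25. -95.]
grasp 0 35 False [  4.  38. 112. 188.  25.  85.]
grasp 0 40 True [  4.  36. 109. 191.  16. -98.]
grasp 0 40 False [  4.  36. 109. 191.  16.  82.]
grasp 13 35 True [ -2.  38. 113. 152.  28. -74.]
grasp 13 35 False [ -2.  38. 113. 152.  28. 106.]
grasp 13 40 True [ -2.  36. 111. 144.  19. -65.]
grasp 13 40 False [ -2.  36. 111. 144.  19. 115.]
grasp 25 35 True [ -7.  38. 112. 126.  33. -60.]
grasp 25 35 False [ -7.  38. 112. 126.  33. 120.]
grasp 25 40 True [ -6.  36. 110. 114.  26. -48.]
grasp 25 40 False [ -6.  36. 110. 114.  26. 132.]
place -40 35 True [-35.  37. 117. 189.  29. -95.]
place -40 35 False [-35.  37. 117. 189.  29.  85.]
place -40 40 True [-35.  35. 114. 192.  19. -98.]
place -40 40 False [-35.  35. 114. 192.  19.  82.]
place -25 35 True [-42.  36. 118. 152.  32. -76.]
place -25 35 False [-42.  36. 118. 152.  32. 104.]
place -25 40 True [-42.  34. 116. 145.  23. -68.]
place -25 40 False [-42.  34. 116. 145.  23. 112.]
place -10 35 True [-49.  37. 117. 121.  37. -62.]
place -10 35 False [-49.  37. 117. 121.  37. 118.]
place -10 40 True [-48.  35. 114. 112.  30. -51.]
place -10 40 False [-48.  35. 114. 112.  30. 129.]
place 0 35 True [-53.  37. 114. 104.  42. -55.]
place 0 35 False [-53.  37. 114. 104.  42. 125.]
place 0 40 True [-51.  35. 112.  95.  37. -45.]
place 0 40 False [-51.  35. 112.  95.  37. 135.]
```

```bash
cat > plan.py <<'E'
from ik import *
def now():
    from rig import env
    o=env.observe(); return o['position'],o['tool_rot'],o['q']
def path(wps,n,start=None):
    """wps list of (p,R), n rows each; prints rows & joint check. Rotation along const axis per segment"""
    p,R,q=start or now(); p=np.array(p);R=np.array(R)
    for (p1,R1),k in zip(wps,n):
        rv=Ro.from_matrix(R1@R.T).as_rotvec(); print('rows',k,'travel cm/row',((p1-p)*100/k).round(2),'rot/row',(rv/k).round(4),'tot',rv.round(3))
        mr=np.zeros(6);
        for i in range(1,k+1):
            Ri=(Ro.from_rotvec(rv*i/k)*Ro.from_matrix(R)).as_matrix(); pi=p+(p1-p)*i/k
            qn,c=ik(pi,Ri,q); mr=np.maximum(mr,abs(qn-q)*12); 
            if c>1e-6: print('  !!bad',i,c,qn.round(0))
            q=qn
            if i%4==0 or i==k: print('  ',i,q.round(0))
        print('   maxrate',mr.round(0)); p,R=p1,R1
    return p,R,q
E
python3 - <<'E'
from plan import *
az,a=22,33
R=rot(az,a); g=np.array([.604,.1465,.062])+(.0187+.003)*R[:,0]
pre=g-.10*R[:,0]+[0,0,.02]
s=path([(pre,R),(g,R)],[12,8])
print(g,pre)
# inversion
lift=g+[-.12,-.06,.25]
s=path([(lift,R)],[14],s)
Ri=rot(20,8,False)
print(allik(lift,Ri))
print(allik(lift,rot(20,8,True)))
E
```

```text
rows 12 travel cm/row [ 0.42  0.12 -1.56] rot/row [-0.0003 -0.0046  0.0157] tot [-0.003 -0.055  0.188]
   4 [-12.   4. 117.  73.  23.   3.]
   8 [-12.  14. 121. 104.  26. -33.]
   12 [-13.  25. 123. 121.  34. -57.]
   maxrate [  3.  34.  19. 102.  27. 118.]
rows 8 travel cm/row [ 0.97  0.39 -0.93] rot/row [0. 0. 0.] tot [0. 0. 0.]
   4 [ -9.  32. 119. 130.  34. -63.]
   8 [ -6.  39. 113. 135.  34. -67.]
   maxrate [12. 23. 17. 29.  2. 22.]
[0.62087396 0.15331752 0.05018133] [0.54311378 0.12190037 0.12464524]
rows 14 travel cm/row [-0.86 -0.43  1.79] rot/row [0. 0. 0.] tot [0. 0. 0.]
   4 [ -9.  28. 116. 121.  30. -53.]
   8 [-13.  16. 117.  98.  29. -30.]
   12 [-18.   4. 115.  73.  34.  -4.]
   14 [-21.  -1. 113.  64.  39.   5.]
   maxrate [17. 36. 12. 78. 32. 80.]
[array([-25.41746448,   7.41086589, 129.54791644, 120.35375868,
        54.82032741, 126.49503988])]
[array([-25.41746448,   7.41086589, 129.54791643, 120.35375868,
        54.8203274 , -53.50496012])]
```

Call:
{"op": "play_rows", "data": {
  "travel": [
    [0.42,0.12,-1.56],
    [0.42,0.12,-1.56],
    [0.42,0.12,-1.56],
    [0.42,0.12,-1.56],
    [0.42,0.12,-1.56],
    [0.42,0.12,-1.56],
    [0.42,0.12,-1.56],
    [0.42,0.12,-1.56],
    [0.42,0.12,-1.56],
    [0.42,0.12,-1.56],
    [0.42,0.12,-1.56],
    [0.42,0.12,-1.56]
  ],
  "rotation": [
    [0,-0.0046,0.0157],
    [0,-0.0046,0.0157],
    [0,-0.0046,0.0157],
    [0,-0.0046,0.0157],
    [0,-0.0046,0.0157],
    [0,-0.0046,0.0157],
    [0,-0.0046,0.0157],
    [0,-0.0046,0.0157],
    [0,-0.0046,0.0157],
    [0,-0.0046,0.0157],
    [0,-0.0046,0.0157],
    [0,-0.0046,0.0157]
  ],
  "claw": [8.54,8.54,8.54,8.54,8.54,8.54,8.54,8.54,8.54,8.54,8.54,8.54]
}}

```text
time_s: 3.57
position: [0.5427, 0.1199, 0.1177]
tool_rot: [[0.785, 0.373, -0.495], [0.312, -0.928, -0.205], [-0.536, 0.006, -0.844]]
ft_force: [-0.5, 0.4, -0.6]
grip_width: 0.0855
```

```bash
python3 rec.py; python3 kin.py; python3 - <<'E'
from h import *
c=cam("wrist"); im=env.get_image("wrist")
cv2.imwrite("pics/w1.png",im[:,:,::-1])
P=[]
for z,r in((.119,.016),(.08,.025),(.004,.025)):
    t=np.linspace(0,6.28,40);P.append(np.c_[.604+r*np.cos(t),.1465+r*np.sin(t),0*t+z])
o=im[:,:,::-1].copy()
for u in proj(c,np.vstack(P)): cv2.circle(o,tuple(int(x) for x in u.round()),0,(0,255,0),-1)
cv2.imwrite("pics/w1o.png",cv2.resize(o,None,fx=1.5,fy=1.5))
E
```

```text
3.57 q [-13.4  26.3 124.  124.6  36.1 -61.6] p [0.5427 0.1199 0.1177] w 0.0855 F [-0.5  0.4 -0.6]
[[0.785, 0.373, -0.495], [0.312, -0.928, -0.205], [-0.536, 0.006, -0.844]]
[0.1301 0.1175 0.5371 0.103  0.3508 0.     0.     0.2575]
[[-0. -0.  0.]
 [ 0.  0.  0.]
 [ 0. -0.  0.]
 [ 0.  0. -0.]
 [-0. -0.  0.]]
0.0
0.0
0.0
0.0
0.0
```

View pics/w1o.png

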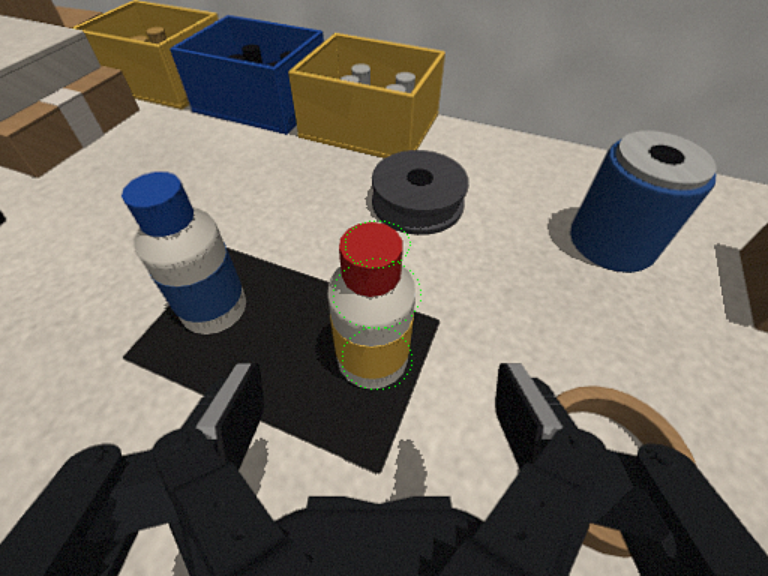

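```bash
python3 - <<'E'
from h import *
from plan import *
c=cam("wrist")
print(ray(c,px(371,244,1.5,0,0),.119))
r=np.array([.6045,.1485])
R=rot(22,33); g=np.r_[r,.062]+.0217*R[:,0]
print(env.observe()['position'],g)
path([(g,R)],[10])
E
```

```text
[0.59972669 0.14749593 0.119     ]
[0.54292559 0.11950065 0.11504527] [0.62137396 0.15531752 0.05018133]
rows 10 travel cm/row [ 0.78  0.36 -0.65] rot/row [0.0002 0.0008 0.0002] tot [0.002 0.008 0.002]
   4 [-10.  32. 120. 130.  35. -65.]
   8 [ -7.  37. 115. 134.  35. -66.]
   10 [ -6.  39. 113. 135.  34. -67.]
   maxrate [11. 16. 15. 18.  4. 11.]
```

Call:
{"op": "play_rows", "data": {
  "travel": [
    [0.77,0.34,-0.65],
    [0.77,0.34,-0.65],
    [0.77,0.34,-0.65],
    [0.77,0.34,-0.65],
    [0.77,0.34,-0.65],
    [0.77,0.34,-0.65],
    [0.77,0.34,-0.65],
    [0.77,0.34,-0.65],
    [0.77,0.34,-0.65],
    [0.77,0.34,-0.65],
    [0,0,0]
  ],
  "rotation": [
    [0,0.0008,0],
    [0,0.0008,0],
    [0,0.0008,0],
    [0,0.0008,0],
    [0,0.0008,0],
    [0,0.0008,0],
    [0,0.0008,0],
    [0,0.0008,0],
    [0,0.0008,0],
    [0,0.0008,0],
    [0,0,0]
  ],
  "claw": [8.54,8.54,8.54,8.54,8.54,8.54,8.54,8.54,8.54,8.54,8.54]
}}

```text
time_s: 4.53
position: [0.6274, 0.1574, 0.0447]
tool_rot: [[0.777, 0.373, -0.507], [0.312, -0.928, -0.204], [-0.546, 0.0, -0.838]]
ft_force: [-0.6, -0.2, -0.0]
grip_width: 0.0854
```

```bash
python3 rec.py; python3 - <<'E'
from h import *
im=env.get_image("wrist")
cv2.imwrite("pics/w2.png",im[:,:,::-1])
s=env.get_image("side")[:,:,::-1]
cv2.imwrite("pics/s2.png",cv2.resize(s[80:200,120:280],None,fx=5,fy=5,interpolation=cv2.INTER_CUBIC))
E
```

```text
4.53 q [ -5.5  39.7 112.1 136.   33.7 -67. ] p [0.6274 0.1574 0.0447] w 0.0854 F [-0.6 -0.2 -0. ]
[[0.777, 0.373, -0.507], [0.312, -0.928, -0.204], [-0.546, 0.0, -0.838]]
```

View pics/w2.png

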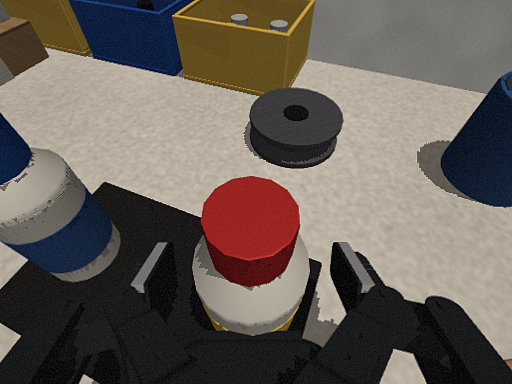

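View pics/s2.png

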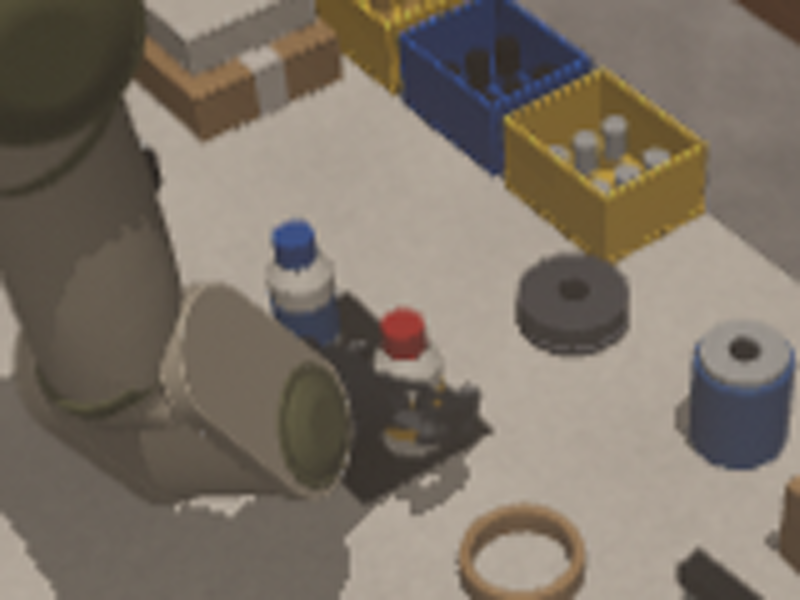

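Call:
{"op": "play_rows", "data": {
  "travel": [
    [-0.25,-0.1,0.17],
    [-0.22,-0.1,0.17],
    [0,0,0]
  ],
  "rotation": [
    [0,0,0],
    [0,0,0],
    [0,0,0]
  ],
  "claw": [8.54,8.54,8.54]
}}

```text
time_s: 4.88
position: [0.6202, 0.1547, 0.0495]
tool_rot: [[0.777, 0.372, -0.507], [0.312, -0.928, -0.203], [-0.547, -0.0, -0.837]]
ft_force: [-0.5, -0.3, 0.9]
grip_width: 0.0851
```

Call:
{"op": "play_rows", "data": {
  "travel": [
    [0,0,0],
    [0,0,0],
    [0,0,0],
    [0,0,0],
    [0,0,0],
    [0,0,0],
    [0,0,0],
    [0,0,0]
  ],
  "rotation": [
    [0,0,0],
    [0,0,0],
    [0,0,0],
    [0,0,0],
    [0,0,0],
    [0,0,0],
    [0,0,0],
    [0,0,0]
  ],
  "claw": [4.5,4,4,4,4,4,4,4],
  "squeeze": 50
}}

```text
time_s: 5.55
position: [0.6198, 0.1541, 0.0508]
tool_rot: [[0.778, 0.372, -0.506], [0.311, -0.928, -0.203], [-0.546, 0.0, -0.838]]
ft_force: [-0.6, -1.0, 0.3]
grip_width: 0.0489
```

```bash
python3 rec.py; python3 - <<'E'
from h import *
im=env.get_image("wrist")
cv2.imwrite("pics/w3.png",im[:,:,::-1])
from plan import *
p,R,q=now()
lift=p+[-.12,-.06,.25]
s=path([(p+[0,0,.06],R),(lift,R)],[6,10])
E
```

```text
5.55 q [ -6.   38.7 113.3 135.5  33.9 -66.9] p [0.6198 0.1541 0.0508] w 0.0489 F [-0.6 -1.   0.3]
[[0.778, 0.372, -0.506], [0.311, -0.928, -0.203], [-0.546, 0.0, -0.838]]
rows 6 travel cm/row [0. 0. 1.] rot/row [0. 0. 0.] tot [0. 0. 0.]
   4 [ -6.  33. 112. 128.  30. -58.]
   6 [ -6.  31. 111. 123.  28. -52.]
   maxrate [ 0. 16.  5. 32. 14. 36.]
rows 10 travel cm/row [-1.2 -0.6  1.9] rot/row [0. 0. 0.] tot [0. 0. 0.]
   4 [-11.  18. 114. 100.  27. -30.]
   8 [-17.   5. 114.  74.  33.  -4.]
   10 [-20.  -1. 113.  64.  39.   6.]
   maxrate [23. 39. 13. 82. 38. 81.]
```

View pics/w3.png

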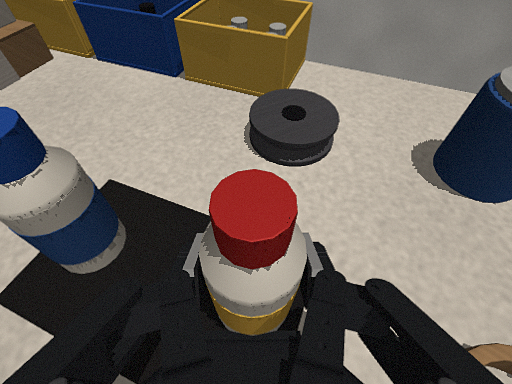

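The fingers stopped at 48.9 mm on the yellow label, with the cap centred at (253,205). I'll lift.

Call:
{"op": "play_rows", "data": {
  "travel": [
    [0,0,0.5],
    [0,0,1],
    [0,0,1],
    [0,0,1],
    [0,0,1],
    [-0.8,-0.4,1.9],
    [-1.2,-0.6,1.9],
    [-1.2,-0.6,1.9],
    [-1.2,-0.6,1.9],
    [-1.2,-0.6,1.9],
    [-1.2,-0.6,1.9],
    [-1.2,-0.6,1.9]
  ],
  "rotation": [
    [0,0,0],
    [0,0,0],
    [0,0,0],
    [0,0,0],
    [0,0,0],
    [0,0,0],
    [0,0,0],
    [0,0,0],
    [0,0,0],
    [0,0,0],
    [0,0,0],
    [0,0,0]
  ],
  "claw": [4,4,4,4,4,4,4,4,4,4,4,4]
}}

```text
time_s: 6.6
position: [0.5335, 0.1121, 0.2307]
tool_rot: [[0.77, 0.368, -0.521], [0.305, -0.93, -0.206], [-0.56, -0.001, -0.829]]
ft_force: [0.6, 0.5, -1.4]
grip_width: 0.0488
```

```bash
python3 rec.py; python3 - <<'E'
from h import *
im=env.get_image("wrist")
cv2.imwrite("pics/w4.png",im[:,:,::-1])
from plan import *
p,R,q=now()
for az in (10,22):
  for a in (0,8):
    Rm=rot(az,a); 
    s=path([(p,Rm)],[5])
    print(az,a,allik(p,rot(az,a,False)))
E
```

```text
6.6 q [-14.7   9.3 115.6  81.1  29.8 -12.1] p [0.5335 0.1121 0.2307] w 0.0488 F [ 0.6  0.5 -1.4]
[[0.77, 0.368, -0.521], [0.305, -0.93, -0.206], [-0.56, -0.001, -0.829]]
rows 5 travel cm/row [0. 0. 0.] rot/row [ 0.0326 -0.1138 -0.0392] tot [ 0.163 -0.569 -0.196]
   4 [-12.  23. 132. 152.  61. -79.]
   5 [-11.  29. 134. 159.  75. -84.]
   maxrate [ 22.  76.  58. 298. 167. 288.]
10 0 [array([-10.64553946,  29.06921666, 134.42584761, 158.54640899,
        74.58235237,  95.9642615 ])]
rows 5 travel cm/row [0. 0. 0.] rot/row [ 0.025  -0.0869 -0.0397] tot [ 0.125 -0.434 -0.198]
   4 [-12.  18. 129. 147.  47. -73.]
   5 [-10.  22. 132. 156.  57. -79.]
   maxrate [ 19.  49.  45. 238. 118. 224.]
10 8 [array([-10.45414099,  21.65322508, 131.51732194, 155.66382913,
        57.11485331, 100.82552283])]
rows 5 travel cm/row [0. 0. 0.] rot/row [ 0.0442 -0.1096  0.0015] tot [ 0.221 -0.548  0.007]
   4 [-20.  23. 131. 132.  65. -71.]
   5 [-21.  29. 133. 136.  77. -78.]
   maxrate [ 22.  73.  53. 248. 150. 261.]
22 0 [array([-20.54073293,  29.09166654, 133.18398228, 136.06885842,
        77.0377574 , 102.19368165])]
rows 5 travel cm/row [0. 0. 0.] rot/row [ 0.0338 -0.0836  0.0015] tot [ 0.169 -0.418  0.007]
   4 [-20.  18. 128. 127.  53. -63.]
   5 [-20.  22. 130. 131.  62. -69.]
   maxrate [ 17.  48.  41. 194. 108. 204.]
22 8 [array([-20.18399829,  21.94462589, 130.38448643, 131.35001731,
        62.35332022, 110.61210872])]
```

View pics/w4.png

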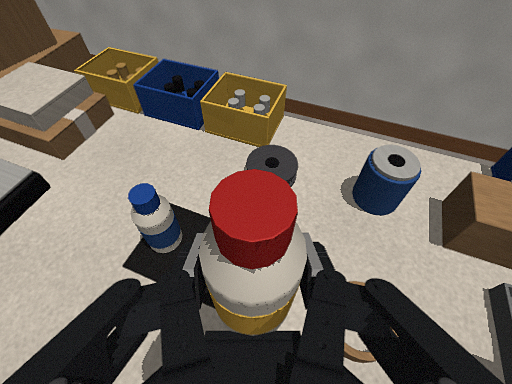

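```bash
python3 - <<'E'
from plan import *
p,R,q=now()
p1=p+[-.02,-.06,.10]
R1=rot(12,5)
s=path([(p1,R1)],[12])
# roll
ax=R1[:,0]; print('axis',ax)
pp,RR,qq=s
for k in (1,2,3):
    RR2=(Ro.from_rotvec(ax*np.pi/3)*Ro.from_matrix(RR)).as_matrix(); s=path([(pp,RR2)],[9],(pp,RR,qq)); pp,RR,qq=s
E
```

```text
rows 12 travel cm/row [-0.17 -0.5   0.83] rot/row [ 0.0123 -0.0402 -0.0136] tot [ 0.147 -0.482 -0.163]
   4 [-19.   6. 120. 100.  34. -30.]
   8 [-23.   5. 124. 115.  42. -44.]
   12 [-27.   4. 127. 125.  50. -52.]
   maxrate [13.  9. 14. 64. 28. 62.]
axis [ 0.97442545  0.20712052 -0.08715574]
rows 9 travel cm/row [0. 0. 0.] rot/row [ 0.1134  0.0241 -0.0101] tot [ 1.02   0.217 -0.091]
   4 [-27.   4. 127. 125.  50. -26.]
   8 [-27.   4. 127. 125.  50.   1.]
   9 [-27.   4. 127. 125.  50.   8.]
   maxrate [ 0.  0.  0.  0.  0. 80.]
rows 9 travel cm/row [0. 0. 0.] rot/row [ 0.1134  0.0241 -0.0101] tot [ 1.02   0.217 -0.091]
   4 [-27.   4. 127. 125.  50.  34.]
   8 [-27.   4. 127. 125.  50.  61.]
   9 [-27.   4. 127. 125.  50.  68.]
   maxrate [ 0.  0.  0.  0.  0. 80.]
rows 9 travel cm/row [0. 0. 0.] rot/row [ 0.1134  0.0241 -0.0101] tot [ 1.02   0.217 -0.091]
   4 [-27.   4. 127. 125.  50.  94.]
   8 [-27.   4. 127. 125.  50. 121.]
   9 [-27.   4. 127. 125.  50. 128.]
   maxrate [ 0.  0.  0.  0.  0. 80.]
```

Call:
{"op": "play_rows", "data": {
  "travel": [
    [-0.17,-0.5,0.83],
    [-0.17,-0.5,0.83],
    [-0.17,-0.5,0.83],
    [-0.17,-0.5,0.83],
    [-0.17,-0.5,0.83],
    [-0.17,-0.5,0.83],
    [-0.17,-0.5,0.83],
    [-0.17,-0.5,0.83],
    [-0.17,-0.5,0.83],
    [-0.17,-0.5,0.83],
    [-0.17,-0.5,0.83],
    [-0.17,-0.5,0.83]
  ],
  "rotation": [
    [0.0123,-0.0402,-0.0136],
    [0.0123,-0.0402,-0.0136],
    [0.0123,-0.0402,-0.0136],
    [0.0123,-0.0402,-0.0136],
    [0.0123,-0.0402,-0.0136],
    [0.0123,-0.0402,-0.0136],
    [0.0123,-0.0402,-0.0136],
    [0.0123,-0.0402,-0.0136],
    [0.0123,-0.0402,-0.0136],
    [0.0123,-0.0402,-0.0136],
    [0.0123,-0.0402,-0.0136],
    [0.0123,-0.0402,-0.0136]
  ],
  "claw": [4,4,4,4,4,4,4,4,4,4,4,4]
}}

```text
time_s: 7.65
position: [0.5086, 0.0477, 0.3387]
tool_rot: [[0.98, 0.188, -0.064], [0.187, -0.982, -0.017], [-0.066, 0.004, -0.998]]
ft_force: [-0.5, 0.1, -1.9]
grip_width: 0.0489
```

Call:
{"op": "play_rows", "data": {
  "travel": [
    [0,0,0],
    [0,0,0],
    [0,0,0],
    [0,0,0],
    [0,0,0],
    [0,0,0],
    [0,0,0],
    [0,0,0],
    [0,0,0],
    [0,0,0],
    [0,0,0],
    [0,0,0]
  ],
  "rotation": [
    [0.05,0.011,-0.004],
    [0.1134,0.0241,-0.0101],
    [0.1134,0.0241,-0.0101],
    [0.1134,0.0241,-0.0101],
    [0.1134,0.0241,-0.0101],
    [0.1134,0.0241,-0.0101],
    [0.1134,0.0241,-0.0101],
    [0.1134,0.0241,-0.0101],
    [0.1134,0.0241,-0.0101],
    [0.1134,0.0241,-0.0101],
    [0.1134,0.0241,-0.0101],
    [0.1134,0.0241,-0.0101]
  ],
  "claw": [4,4,4,4,4,4,4,4,4,4,4,4]
}}

```text
time_s: 8.65
position: [0.5065, 0.0463, 0.3336]
tool_rot: [[0.976, -0.083, -0.202], [0.183, -0.199, 0.963], [-0.121, -0.977, -0.178]]
ft_force: [0.1, 1.1, -1.2]
grip_width: 0.0486
```

```bash
python3 rec.py
```

```text
8.65 q [-27.6   2.2 127.2 123.2  47.2  30.3] p [0.5065 0.0463 0.3336] w 0.0486 F [ 0.1  1.1 -1.2]
[[0.976, -0.083, -0.202], [0.183, -0.199, 0.963], [-0.121, -0.977, -0.178]]
```

Call:
{"op": "play_rows", "data": {
  "travel": [
    [0,0,0],
    [0,0,0],
    [0,0,0],
    [0,0,0],
    [0,0,0],
    [0,0,0],
    [0,0,0],
    [0,0,0],
    [0,0,0],
    [0,0,0],
    [0,0,0],
    [0,0,0]
  ],
  "rotation": [
    [0.115,0.021,-0.013],
    [0.115,0.021,-0.013],
    [0.115,0.021,-0.013],
    [0.115,0.021,-0.013],
    [0.115,0.021,-0.013],
    [0.115,0.021,-0.013],
    [0.115,0.021,-0.013],
    [0.115,0.021,-0.013],
    [0.115,0.021,-0.013],
    [0.115,0.021,-0.013],
    [0.115,0.021,-0.013],
    [0.115,0.021,-0.013]
  ],
  "claw": [4,4,4,4,4,4,4,4,4,4,4,4]
}}

```text
time_s: 9.65
position: [0.5048, 0.0457, 0.3289]
tool_rot: [[0.974, -0.216, 0.064], [0.19, 0.941, 0.28], [-0.121, -0.26, 0.958]]
ft_force: [0.8, -0.0, -1.3]
grip_width: 0.0487
```

Call:
{"op": "play_rows", "data": {
  "travel": [
    [0,0,0],
    [0,0,0],
    [0,0,0],
    [0,0,0],
    [0,0,0],
    [0,0,0]
  ],
  "rotation": [
    [0.1,0.018,-0.012],
    [0.05,0.009,-0.006],
    [0,0,0],
    [0,0,0],
    [0,0,0],
    [0,0,0]
  ],
  "claw": [4,4,4,4,4,4]
}}

```text
time_s: 10.15
position: [0.5042, 0.0456, 0.3271]
tool_rot: [[0.974, -0.201, 0.101], [0.188, 0.974, 0.124], [-0.124, -0.102, 0.987]]
ft_force: [-0.2, -0.2, -1.3]
grip_width: 0.0488
```

```bash
python3 rec.py; python3 - <<'E'
from h import *
im=env.get_image("side")
cv2.imwrite("pics/s5.png",cv2.resize(im[40:260,60:340,::-1],None,fx=2.7,fy=2.7))
o=env.observe()['tool_rot']
R0=np.array([[0.778,0.372,-0.506],[0.311,-0.928,-0.203],[-0.546,0,-0.838]])
b=o@R0.T@[0,0,1]; print('bottle axis',b,np.degrees(np.arccos(b[2])))
E
```

```text
10.15 q [-28.3   2.9 128.1 123.2  48.5 123.7] p [0.5042 0.0456 0.3271] w 0.0488 F [-0.2 -0.2 -1.3]
[[0.974, -0.201, 0.101], [0.188, 0.974, 0.124], [-0.124, -0.102, 0.987]]
bottle axis [-0.61689481 -0.20641512 -0.75973258] 139.4406279987011
```

View pics/s5.png

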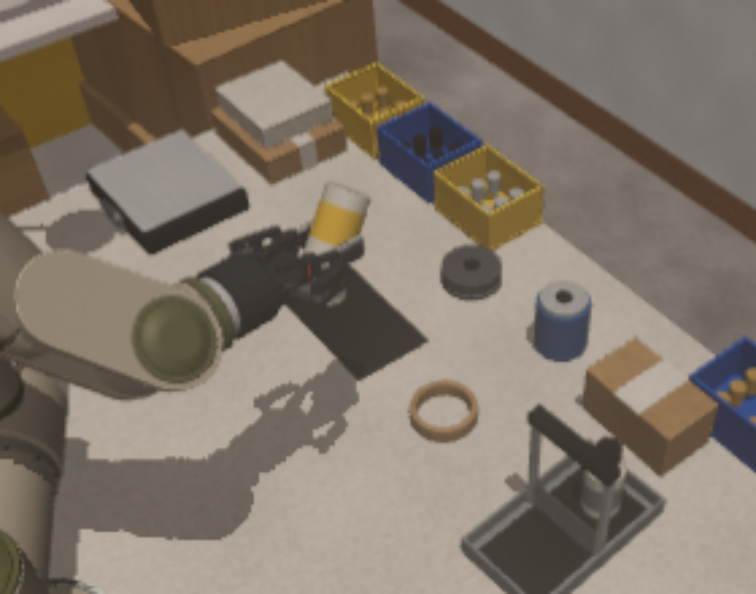

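```bash
cat > place.py <<'E'
from plan import *
R0=np.array([[0.778,0.372,-0.506],[0.311,-0.928,-0.203],[-0.546,0,-0.838]]);U,_,V=np.linalg.svd(R0);R0=U@V
bt=R0.T@np.array([-.0168,-.0071,-.0468])
def pl(xyz,az):
    R=(Ro.from_euler('z',az-21.8,degrees=True)*Ro.from_matrix(R0)).as_matrix(); return np.array(xyz)-R@bt,R
E
python3 - <<'E'
from place import *
p,R,q=now()
ax=R[:,0]; pp,RR,qq=p,R,q
for k,d in((12,[0,-.06,0]),(12,[0,-.06,0])):
    R2=(Ro.from_rotvec(-ax*np.radians(86))*Ro.from_matrix(RR)).as_matrix(); pp,RR,qq=path([(pp+d,R2)],[k],(pp,RR,qq))
for az in (-25,-15):
    print(az); path([pl([.53,-.249,.13],az),pl([.53,-.249,.007],az)],[20,12],(pp,RR,qq))
E
```

```text
rows 12 travel cm/row [ 0.  -0.5  0. ] rot/row [-0.1219 -0.0235  0.0155] tot [-1.462 -0.282  0.185]
   4 [-33.   3. 128. 119.  51.  97.]
   8 [-37.   3. 128. 115.  54.  70.]
   12 [-41.   4. 127. 112.  57.  43.]
   maxrate [13.  2.  2. 14.  9. 82.]
rows 12 travel cm/row [ 0.  -0.5  0. ] rot/row [-0.1219 -0.0235  0.0155] tot [-1.462 -0.282  0.185]
   4 [-44.   4. 126. 109.  59.  16.]
   8 [-48.   5. 125. 106.  62. -12.]
   12 [-51.   6. 124. 104.  64. -40.]
   maxrate [11.  3.  3.  9.  8. 83.]
-25
rows 20 travel cm/row [ 0.21 -0.91 -0.75] rot/row [ 0.001   0.0231 -0.0301] tot [ 0.021  0.461 -0.603]
   4 [-50.   8. 124. 106.  55. -40.]
   8 [-49.  10. 122. 108.  46. -40.]
   12 [-47.  13. 120. 112.  37. -40.]
   16 [-45.  17. 117. 116.  27. -41.]
   20 [-43.  20. 113. 121.  17. -42.]
   maxrate [ 6. 12. 13. 17. 29.  6.]
rows 12 travel cm/row [ 0.    0.   -1.03] rot/row [0. 0. 0.] tot [0. 0. 0.]
   4 [-43.  26. 116. 138.  22. -60.]
   8 [-43.  31. 118. 148.  29. -71.]
   12 [-43.  37. 119. 154.  35. -78.]
   maxrate [ 0. 19.  9. 60. 20. 63.]
-15
rows 20 travel cm/row [ 0.22 -0.89 -0.75] rot/row [-0.001   0.0229 -0.0216] tot [-0.02   0.458 -0.431]
   4 [-51.   8. 123. 103.  57. -39.]
   8 [-51.  11. 121. 103.  50. -38.]
   12 [-50.  14. 119. 103.  43. -37.]
   16 [-49.  17. 116. 103.  35. -35.]
   20 [-48.  21. 113. 101.  27. -31.]
   maxrate [ 4. 11. 11.  8. 23. 13.]
rows 12 travel cm/row [ 0.    0.   -1.03] rot/row [0. 0. 0.] tot [0. 0. 0.]
   4 [-48.  26. 115. 114.  30. -47.]
   8 [-48.  31. 117. 125.  34. -60.]
   12 [-48.  37. 119. 133.  38. -69.]
   maxrate [ 0. 18.  8. 43. 15. 49.]
```

Call:
{"op": "play_rows", "data": {
  "travel": [
    [0,-0.5,0.1],
    [0,-0.5,0.1],
    [0,-0.5,0.1],
    [0,-0.5,0.1],
    [0,-0.5,0.1],
    [0,-0.5,0.1],
    [0,-0.5,0.1],
    [0,-0.5,0.1],
    [0,-0.5,0.1],
    [0,-0.5,0.1],
    [0,-0.5,0.1],
    [0,-0.5,0.1]
  ],
  "rotation": [
    [-0.115,-0.022,0.014],
    [-0.115,-0.022,0.014],
    [-0.115,-0.022,0.014],
    [-0.115,-0.022,0.014],
    [-0.115,-0.022,0.014],
    [-0.115,-0.022,0.014],
    [-0.115,-0.022,0.014],
    [-0.115,-0.022,0.014],
    [-0.115,-0.022,0.014],
    [-0.115,-0.022,0.014],
    [-0.115,-0.022,0.014],
    [-0.115,-0.022,0.014]
  ],
  "claw": [4,4,4,4,4,4,4,4,4,4,4,4]
}}

```text
time_s: 11.2
position: [0.5036, -0.0159, 0.3392]
tool_rot: [[0.976, -0.117, -0.185], [0.181, -0.047, 0.982], [-0.123, -0.992, -0.024]]
ft_force: [0.4, 0.2, -2.0]
grip_width: 0.0489
```

Call:
{"op": "play_rows", "data": {
  "travel": [
    [0,-0.5,0.1],
    [0,-0.5,0.1],
    [0,-0.5,0.1],
    [0,-0.5,0.1],
    [0,-0.5,0.1],
    [0,-0.5,0.1],
    [0,-0.5,0.1],
    [0,-0.5,0.1],
    [0,-0.5,0.1],
    [0,-0.5,0.1],
    [0,-0.5,0.1],
    [0,-0.5,0.1]
  ],
  "rotation": [
    [-0.115,-0.022,0.014],
    [-0.115,-0.022,0.014],
    [-0.115,-0.022,0.014],
    [-0.115,-0.022,0.014],
    [-0.115,-0.022,0.014],
    [-0.115,-0.022,0.014],
    [-0.115,-0.022,0.014],
    [-0.115,-0.022,0.014],
    [-0.115,-0.022,0.014],
    [-0.115,-0.022,0.014],
    [-0.115,-0.022,0.014],
    [-0.115,-0.022,0.014]
  ],
  "claw": [4,4,4,4,4,4,4,4,4,4,4,4]
}}

```text
time_s: 12.2
position: [0.5032, -0.0787, 0.3517]
tool_rot: [[0.977, 0.177, -0.121], [0.181, -0.983, 0.025], [-0.115, -0.046, -0.992]]
ft_force: [-0.8, 0.4, -0.5]
grip_width: 0.0484
```

```bash
python3 rec.py; python3 - <<'E'
from place import *
path([pl([.53,-.249,.15],-15)],[18])
E
```

```text
12.2 q [-51.2   2.9 122.1 101.4  63.1 -33.3] p [ 0.5032 -0.0787  0.3517] w 0.0484 F [-0.8  0.4 -0.5]
[[0.977, 0.177, -0.121], [0.181, -0.983, 0.025], [-0.115, -0.046, -0.992]]
rows 18 travel cm/row [ 0.25 -0.97 -0.86] rot/row [-0.0015  0.0259 -0.0234] tot [-0.026  0.467 -0.421]
   4 [-51.   6. 121. 100.  56. -33.]
   8 [-51.   9. 119.  99.  48. -32.]
   12 [-50.  12. 116.  98.  40. -30.]
   16 [-48.  16. 113.  96.  31. -26.]
   18 [-48.  18. 111.  93.  27. -23.]
   maxrate [ 4. 13. 12. 14. 25. 19.]
```

Call:
{"op": "play_rows", "data": {
  "travel": [
    [0.25,-0.97,-0.86],
    [0.25,-0.97,-0.86],
    [0.25,-0.97,-0.86],
    [0.25,-0.97,-0.86],
    [0.25,-0.97,-0.86],
    [0.25,-0.97,-0.86],
    [0.25,-0.97,-0.86],
    [0.25,-0.97,-0.86],
    [0.25,-0.97,-0.86],
    [0.25,-0.97,-0.86]
  ],
  "rotation": [
    [-0.0015,0.0259,-0.0234],
    [-0.0015,0.0259,-0.0234],
    [-0.0015,0.0259,-0.0234],
    [-0.0015,0.0259,-0.0234],
    [-0.0015,0.0259,-0.0234],
    [-0.0015,0.0259,-0.0234],
    [-0.0015,0.0259,-0.0234],
    [-0.0015,0.0259,-0.0234],
    [-0.0015,0.0259,-0.0234],
    [-0.0015,0.0259,-0.0234]
  ],
  "claw": [4,4,4,4,4,4,4,4,4,4]
}}

```text
time_s: 13.03
position: [0.5287, -0.1807, 0.2625]
tool_rot: [[0.925, -0.074, -0.373], [-0.059, -0.997, 0.051], [-0.375, -0.026, -0.927]]
ft_force: [-0.0, -0.3, -1.3]
grip_width: 0.049
```

```bash
python3 rec.py; python3 - <<'E'
from place import *
path([pl([.53,-.249,.15],-15)],[8])
E
```

```text
13.03 q [-50.3  10.9 117.4  98.5  42.9 -31.6] p [ 0.5287 -0.1807  0.2625] w 0.049 F [-0.  -0.3 -1.3]
[[0.925, -0.074, -0.373], [-0.059, -0.997, 0.051], [-0.375, -0.026, -0.927]]
rows 8 travel cm/row [ 0.24 -0.91 -0.82] rot/row [ 0.0008  0.0243 -0.0231] tot [ 0.007  0.194 -0.185]
   4 [-49.  14. 115.  97.  35. -29.]
   8 [-48.  18. 111.  93.  27. -23.]
   maxrate [ 4. 12. 11. 14. 24. 20.]
```

Call:
{"op": "play_rows", "data": {
  "travel": [
    [0.2,-0.85,-0.7],
    [0.2,-0.85,-0.7],
    [0.2,-0.85,-0.7],
    [0.2,-0.85,-0.7],
    [0.2,-0.85,-0.7],
    [0.2,-0.85,-0.7],
    [0.2,-0.85,-0.7],
    [0.1,-0.5,-0.4],
    [0,0,0]
  ],
  "rotation": [
    [0.0008,0.0243,-0.0231],
    [0.0008,0.0243,-0.0231],
    [0.0008,0.0243,-0.0231],
    [0.0008,0.0243,-0.0231],
    [0.0008,0.0243,-0.0231],
    [0.0008,0.0243,-0.0231],
    [0.0008,0.0243,-0.0231],
    [0.0008,0.0243,-0.0231],
    [0,0,0]
  ],
  "claw": [4,4,4,4,4,4,4,4,4]
}}

```text
time_s: 13.78
position: [0.545, -0.2494, 0.2051]
tool_rot: [[0.801, -0.265, -0.537], [-0.224, -0.964, 0.141], [-0.555, 0.008, -0.832]]
ft_force: [0.3, 0.6, -1.2]
grip_width: 0.049
```

```bash
python3 rec.py; cat > look.py <<'E'
from place import *
from h import *
import sys
t=sys.argv[1]
x,y,th=[float(v) for v in sys.argv[2:5]] if len(sys.argv)>2 else (.587,-.245,.0624)
Rz=np.array([[np.cos(th),-np.sin(th),0],[np.sin(th),np.cos(th),0],[0,0,1]])
def seg(a,b,n=80): return np.linspace(a,b,n)
def box(z,X,Y,cx=0):
    c=[(cx-X,-Y,z),(cx+X,-Y,z),(cx+X,Y,z),(cx-X,Y,z)]
    return np.vstack([seg(c[i],c[(i+1)%4]) for i in range(4)])
C=np.vstack([box(.03,.11,.065),box(.0,.11,.065),box(.006,.052,.061,-.054),box(.006,.052,.061,.054),box(.184,.01,.062)])@Rz.T+[x,y,0]
p,R,q=now(); M=R@R0.T; bot=p+R@bt; print('bottle bottom',bot.round(4),'axis',M[:,2].round(4))
a=np.linspace(0,6.28,60); B=np.vstack([np.c_[r*np.cos(a),r*np.sin(a),0*a+z] for z,r in((0,.025),(.076,.025),(.099,.016),(.115,.016))])@M.T+bot
for n in ("wrist","side","top"):
    c=cam(n); im=env.get_image(n)[:,:,::-1].copy(); cv2.imwrite(f"pics/{t}_{n}_raw.png",im)
    k={"wrist":(0,384,0,512,1.5),"side":(150,290,210,350,4),"top":(140,260,240,370,5)}[n]
    r0,r1,c0,c1,s=k; o=cv2.resize(im[r0:r1,c0:c1],None,fx=s,fy=s,interpolation=cv2.INTER_CUBIC)
    for P,col in((C,(0,255,0)),(B,(255,0,255))):
        if n=="wrist":
            P=P[((P-c[2])@c[3])[:,2]>.03]
        for u in proj(c,P):
            v=((u-[c0,r0]+.5)*s-.5).round(); 
            if 0<=v[0]<o.shape[1] and 0<=v[1]<o.shape[0]: cv2.circle(o,(int(v[0]),int(v[1])),0,col,-1)
    cv2.imwrite(f"pics/{t}_{n}.png",o)
E
python3 look.py A; python3 -c "
from place import *
path([pl([.53,-.249,.04],-15),pl([.53,-.249,.007],-15)],[10,8])"
```

```text
13.78 q [-47.1  16.9 110.7  89.2  25.7 -18.4] p [ 0.545  -0.2494  0.2051] w 0.049 F [ 0.3  0.6 -1.2]
[[0.801, -0.265, -0.537], [-0.224, -0.964, 0.141], [-0.555, 0.008, -0.832]]
bottle bottom [ 0.5267 -0.2451  0.1585] axis [0.0131 0.0043 0.9999]
rows 10 travel cm/row [ 0.03 -0.05 -1.19] rot/row [ 0.0004 -0.0012  0.0005] tot [ 0.004 -0.012  0.005]
   4 [-47.  23. 114. 107.  28. -39.]
   8 [-48.  29. 117. 122.  32. -55.]
   10 [-48.  33. 118. 127.  34. -62.]
   maxrate [ 1. 21. 11. 56. 16. 63.]
rows 8 travel cm/row [ 0.    0.   -0.41] rot/row [0. 0. 0.] tot [0. 0. 0.]
   4 [-48.  35. 118. 130.  36. -66.]
   8 [-48.  37. 119. 133.  38. -69.]
   maxrate [ 0.  7.  2. 10.  6. 13.]
```

View pics/A_wrist.png

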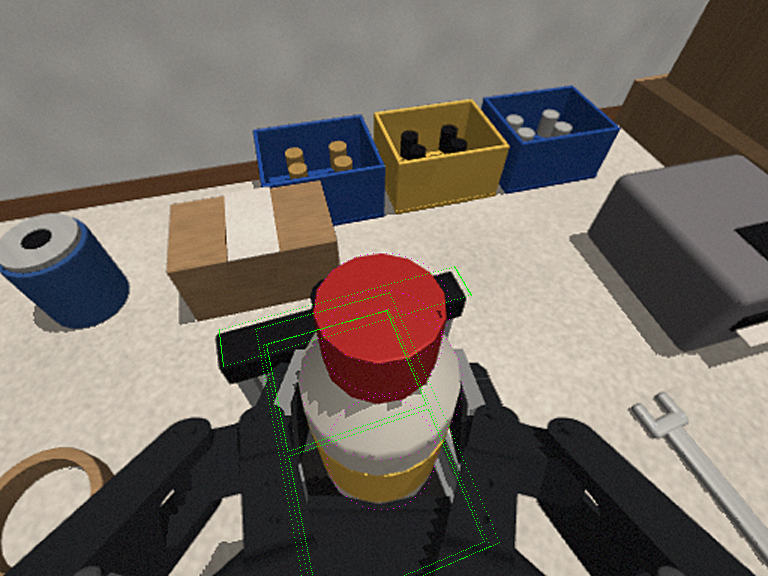

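View pics/A_side.png

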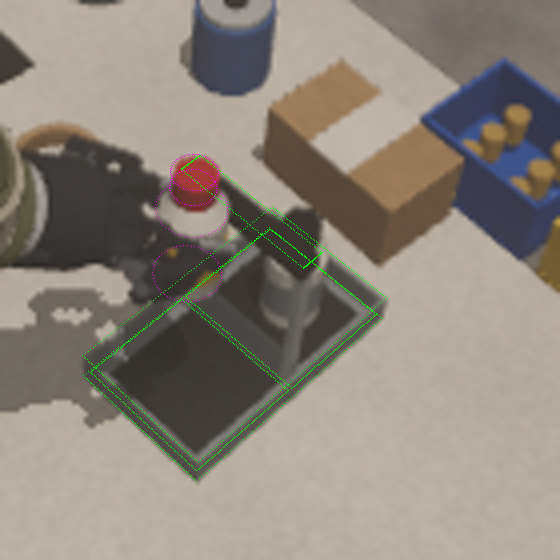

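View pics/A_top.png

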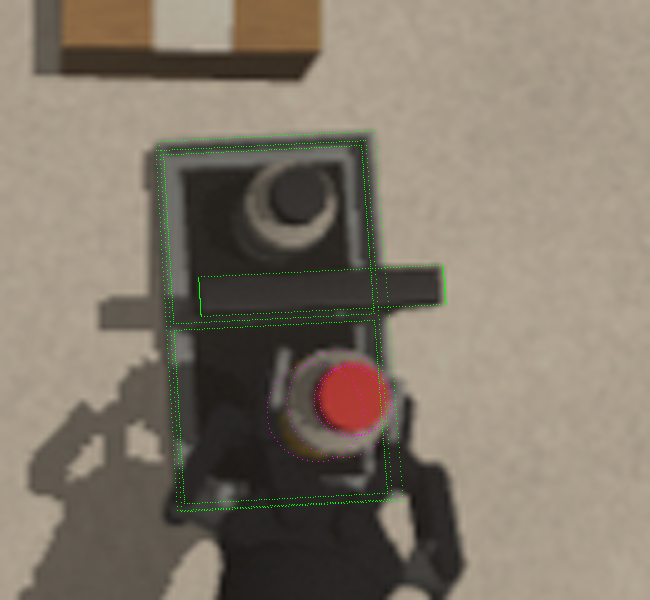

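Call:
{"op": "play_rows", "data": {
  "travel": [
    [0.03,-0.04,-1.2],
    [0.03,-0.04,-1.2],
    [0.03,-0.04,-1.2],
    [0.03,-0.04,-1.2],
    [0.03,-0.04,-1.2],
    [0.03,-0.04,-1.2],
    [0.03,-0.04,-1.2],
    [0.03,-0.04,-1.2],
    [0.03,-0.04,-1],
    [0,0,-0.7],
    [0,0,-0.3],
    [0,0,0]
  ],
  "rotation": [
    [0,-0.0012,0],
    [0,-0.0012,0],
    [0,-0.0012,0],
    [0,-0.0012,0],
    [0,-0.0012,0],
    [0,-0.0012,0],
    [0,-0.0012,0],
    [0,-0.0012,0],
    [0,-0.0012,0],
    [0,0,0],
    [0,0,0],
    [0,0,0]
  ],
  "claw": [4,4,4,4,4,4,4,4,4,4,4,4]
}}

```text
time_s: 14.93
position: [0.5455, -0.2531, 0.0894]
tool_rot: [[0.814, -0.265, -0.517], [-0.231, -0.964, 0.131], [-0.533, 0.013, -0.846]]
ft_force: [-0.3, 0.8, -0.8]
grip_width: 0.049
```

```bash
python3 rec.py;python3 look.py B
```

```text
14.93 q [-47.6  32.5 118.3 129.5  35.3 -64.5] p [ 0.5455 -0.2531  0.0894] w 0.049 F [-0.3  0.8 -0.8]
[[0.814, -0.265, -0.517], [-0.231, -0.964, 0.131], [-0.533, 0.013, -0.846]]
bottle bottom [ 0.5283 -0.2493  0.0423] axis [-0.0107  0.016   0.9998]
```

View pics/B_side.png

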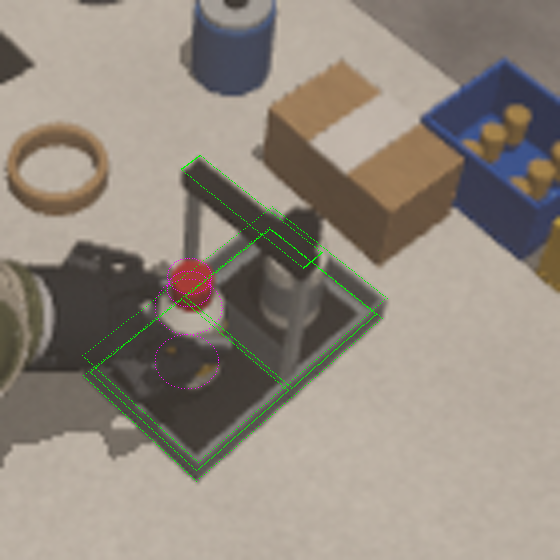

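View pics/B_wrist.png

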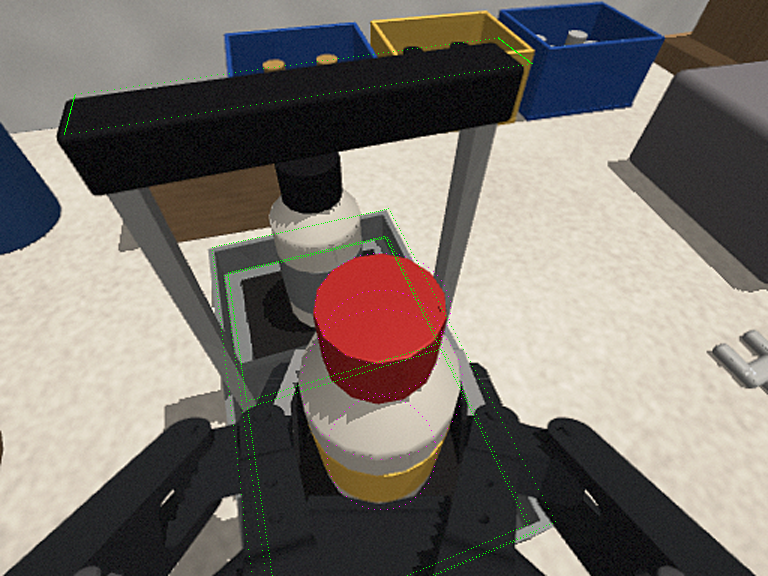

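Call:
{"op": "play_rows", "data": {
  "travel": [
    [0,0,-0.4],
    [0,0,-0.5],
    [0,0,-0.5],
    [0,0,-0.5],
    [0,0,-0.4],
    [0,0,-0.3],
    [0,0,-0.1],
    [0,0,0]
  ],
  "rotation": [
    [0.004,0.0026,0],
    [0.004,0.0026,0],
    [0.004,0.0026,0],
    [0.004,0.0026,0],
    [0,0,0],
    [0,0,0],
    [0,0,0],
    [0,0,0]
  ],
  "claw": [4,4,4,4,4,4,4,4]
}}

```text
time_s: 15.75
position: [0.5461, -0.2535, 0.0622]
tool_rot: [[0.81, -0.264, -0.524], [-0.223, -0.964, 0.142], [-0.543, 0.001, -0.84]]
ft_force: [-1.2, -0.4, -1.2]
grip_width: 0.0488
```

```bash
python3 rec.py;python3 look.py C
```

```text
15.75 q [-47.7  36.2 118.8 132.6  37.6 -68.3] p [ 0.5461 -0.2535  0.0622] w 0.0488 F [-1.2 -0.4 -1.2]
[[0.81, -0.264, -0.524], [-0.223, -0.964, 0.142], [-0.543, 0.001, -0.84]]
bottle bottom [ 0.5286 -0.2491  0.0154] axis [-0.0026  0.0018  1.    ]
```

Call:
{"op": "play_rows", "data": {
  "travel": [
    [0,0,-0.2],
    [0,0,-0.2],
    [0,0,-0.2],
    [0,0,-0.1]
  ],
  "rotation": [
    [0,0,0],
    [0,0,0],
    [0,0,0],
    [0,0,0]
  ],
  "claw": [4,4,4,4]
}}

```text
time_s: 16.23
position: [0.5464, -0.2537, 0.0561]
tool_rot: [[0.811, -0.264, -0.523], [-0.224, -0.964, 0.141], [-0.541, 0.003, -0.841]]
ft_force: [0.2, -0.2, -1.8]
grip_width: 0.0488
```

Call:
{"op": "play_rows", "data": {
  "travel": [
    [0,0,-0.05],
    [0,0,-0.05]
  ],
  "rotation": [
    [0,0,0],
    [0,0,0]
  ],
  "claw": [4,4]
}}

```text
time_s: 16.4
position: [0.5463, -0.2536, 0.0547]
tool_rot: [[0.81, -0.264, -0.523], [-0.223, -0.964, 0.141], [-0.542, 0.003, -0.841]]
ft_force: [-0.2, 0.5, -0.6]
grip_width: 0.0491
```

Call:
{"op": "play_rows", "data": {
  "travel": [
    [0,0,-0.07],
    [0,0,-0.07]
  ],
  "rotation": [
    [0,0,0],
    [0,0,0]
  ],
  "claw": [4,4]
}}

```text
time_s: 16.57
position: [0.5464, -0.2537, 0.0532]
tool_rot: [[0.81, -0.264, -0.523], [-0.223, -0.964, 0.141], [-0.541, 0.003, -0.841]]
ft_force: [0.9, -0.4, -2.3]
grip_width: 0.0488
```

Call:
{"op": "play_rows", "data": {
  "travel": [
    [0,0,-0.07],
    [0,0,-0.07]
  ],
  "rotation": [
    [0,0,0],
    [0,0,0]
  ],
  "claw": [4,4]
}}

```text
time_s: 16.73
position: [0.5469, -0.2538, 0.0529]
tool_rot: [[0.812, -0.264, -0.52], [-0.224, -0.965, 0.14], [-0.539, 0.003, -0.843]]
ft_force: [-5.3, 0.7, 9.1]
grip_width: 0.0488
```

Call:
{"op": "play_rows", "data": {
  "travel": [
    [0,0,0],
    [0,0,0],
    [0,0,0],
    [0,0,0],
    [0,0,0],
    [0,0,0],
    [0,0,0],
    [0,0,0]
  ],
  "rotation": [
    [0,0,0],
    [0,0,0],
    [0,0,0],
    [0,0,0],
    [0,0,0],
    [0,0,0],
    [0,0,0],
    [0,0,0]
  ],
  "claw": [5.2,5.5,6,6.5,7,7.5,8,8]
}}

```text
time_s: 17.4
position: [0.5471, -0.2541, 0.0533]
tool_rot: [[0.813, -0.264, -0.519], [-0.224, -0.965, 0.139], [-0.537, 0.003, -0.843]]
ft_force: [-0.3, -0.4, 0.2]
grip_width: 0.0805
```

```bash
python3 rec.py;python3 look.py D; python3 -c "
from place import *
p,R,q=now(); path([(p-.12*R[:,0]+[0,0,.02],R)],[12])"
```

```text
17.4 q [-47.7  37.8 119.  134.6  39.2 -70.8] p [ 0.5471 -0.2541  0.0533] w 0.0805 F [-0.3 -0.4  0.2]
[[0.813, -0.264, -0.519], [-0.224, -0.965, 0.139], [-0.537, 0.003, -0.843]]
bottle bottom [ 0.5299 -0.2498  0.0063] axis [-0.0086  0.0056  0.9999]
rows 12 travel cm/row [-0.81  0.22  0.7 ] rot/row [0. 0. 0.] tot [0. 0. 0.]
   4 [-51.  33. 123. 130.  40. -69.]
   8 [-54.  27. 127. 124.  40. -65.]
   12 [-59.  21. 130. 115.  40. -59.]
   maxrate [14. 20. 14. 29.  2. 21.]
```

View pics/D_wrist.png

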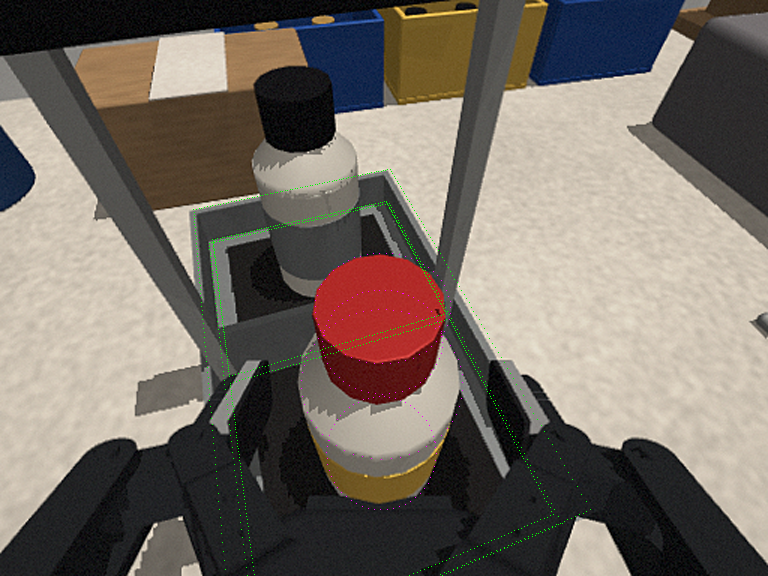

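View pics/D_side.png

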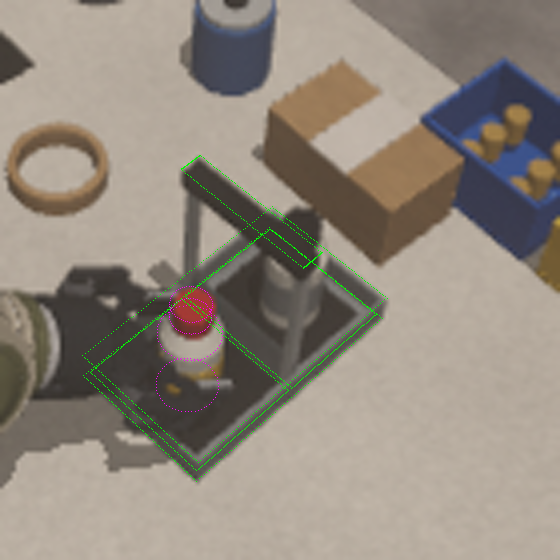

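Bottle stands upright in the near compartment, with a gap visible to both pads. I'll back straight out along the fingers.

Call:
{"op": "play_rows", "data": {
  "travel": [
    [-0.5,0.14,0.35],
    [-0.8,0.22,0.54],
    [-0.8,0.22,0.54],
    [-0.8,0.22,0.54],
    [-0.8,0.22,0.54],
    [-0.8,0.22,0.54],
    [-0.8,0.22,0.7],
    [-0.8,0.22,1],
    [-0.8,0.22,1.5],
    [-0.8,0.22,1.5],
    [-0.5,0.1,1.5],
    [-0.3,0,1.5]
  ],
  "rotation": [
    [0,0,0],
    [0,0,0],
    [0,0,0],
    [0,0,0],
    [0,0,0],
    [0,0,0],
    [0,0,0],
    [0,0,0],
    [0,0,0],
    [0,0,0],
    [0,0,0],
    [0,0,0]
  ],
  "claw": [8.54,8.54,8.54,8.54,8.54,8.54,8.54,8.54,8.54,8.54,8.54,8.54]
}}

```text
time_s: 18.55
position: [0.4505, -0.2271, 0.1658]
tool_rot: [[0.809, -0.267, -0.523], [-0.224, -0.964, 0.144], [-0.543, 0.001, -0.84]]
ft_force: [-0.7, -0.5, 0.0]
grip_width: 0.0855
```

```bash
python3 rec.py;python3 look.py E
```

```text
18.55 q [-58.4  15.4 127.7 106.1  36.5 -46.6] p [ 0.4505 -0.2271  0.1658] w 0.0855 F [-0.7 -0.5  0. ]
[[0.809, -0.267, -0.523], [-0.224, -0.964, 0.144], [-0.543, 0.001, -0.84]]
bottle bottom [ 0.433  -0.2226  0.119 ] axis [-0.0031  0.0011  1.    ]
```

View pics/E_wrist.png

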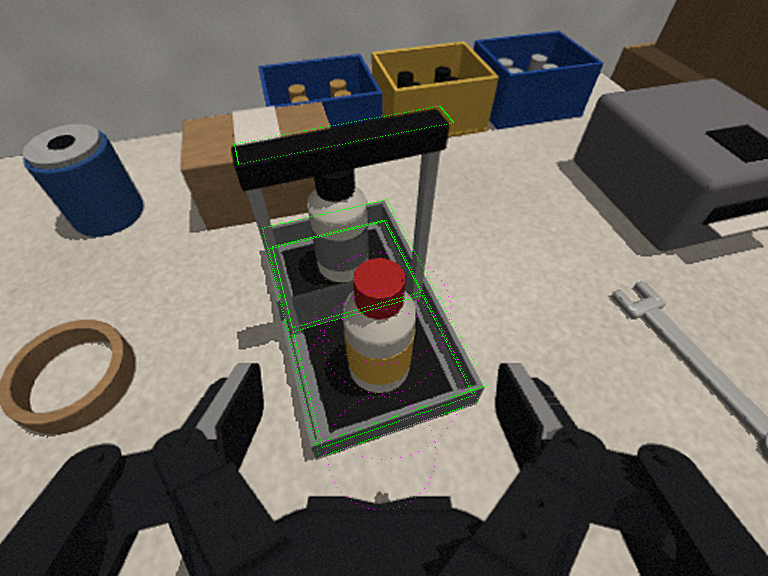

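View pics/E_top.png

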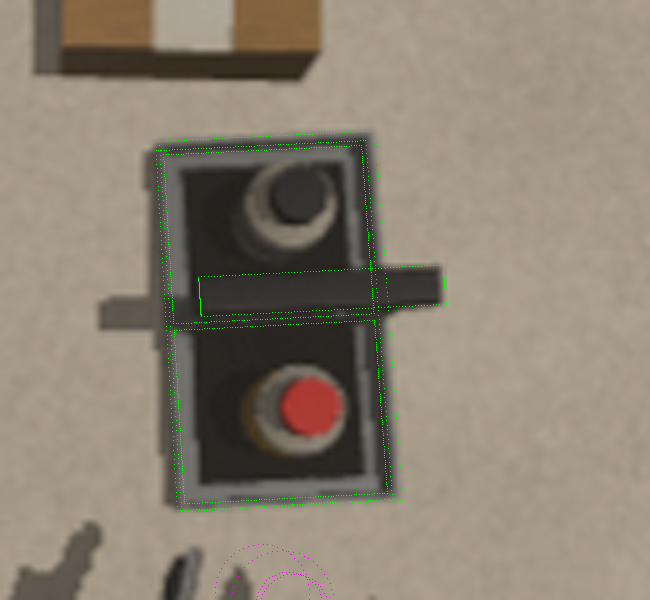

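View pics/E_side.png

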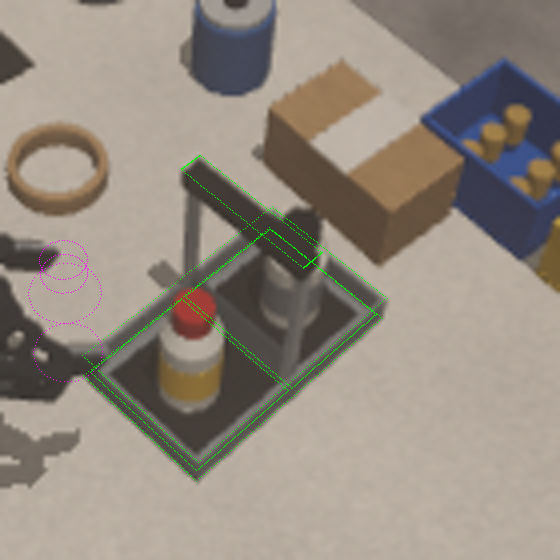

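```bash
python3 - <<'E'
from place import *
th=.0624
c,s=np.cos(th),np.sin(th)
for sg in(1,-1):
    y=np.array([c,s,0])*sg; x=np.array([0,0,-1.]); R=np.column_stack([x,y,np.cross(x,y)])
    pre=np.array([.587,-.245,.27]); g=np.array([.587,-.245,.154])
    print(sg,[v.round(0) for v in allik(pre,R)],[v.round(0) for v in allik(g,R)],[v.round(0) for v in allik(g+[0,0,.14],R)])
    p0,Rn,q=now()
    try: path([(p0+[0,0,.12],Rn),(pre,R),(g,R)],[8,24,10])
    except Exception as e: print(e)
E
```

```text
1 [array([-33.,  30.,  55.,  -0.,  95., -37.])] [array([-33.,  34.,  67.,   0.,  80., -37.])] [array([-33.,  29.,  52.,  -0.,  99., -37.])]
rows 8 travel cm/row [0.  0.  1.5] rot/row [0. 0. 0.] tot [0. 0. 0.]
   4 [-58.   6. 122.  86.  35. -22.]
   8 [-58.  -0. 115.  68.  38.   0.]
   maxrate [ 0. 30. 21. 62. 13. 76.]
rows 24 travel cm/row [ 0.56 -0.07 -0.07] rot/row [-0.0302  0.0374  0.0716] tot [-0.725  0.898  1.719]
   4 [-57.   4. 106.  54.  48.  -2.]
   8 [-54.   8.  96.  42.  58.  -6.]
   12 [-49.  13.  85.  31.  68. -11.]
   16 [-44.  19.  75.  20.  78. -17.]
   20 [-39.  24.  64.  10.  88. -26.]
   24 [-33.  30.  55.   0.  95. -37.]
   maxrate [16. 17. 33. 46. 32. 36.]
rows 10 travel cm/row [ 0.    0.   -1.16] rot/row [0. 0. 0.] tot [0. 0. 0.]
   4 [-33.  31.  60.  -0.  89. -37.]
   8 [-33.  33.  65.  -0.  83. -37.]
   10 [-33.  34.  67.  -0.  80. -37.]
   maxrate [ 0.  7. 17.  0. 20.  0.]
-1 [array([-33.,  30.,  55.,   0.,  95., 143.])] [array([-33.,  34.,  67.,   0.,  80., 143.])] [array([-33.,  29.,  52.,   0.,  99., 143.])]
rows 8 travel cm/row [0.  0.  1.5] rot/row [0. 0. 0.] tot [0. 0. 0.]
   4 [-58.   6. 122.  86.  35. -22.]
   8 [-58.  -0. 115.  68.  38.   0.]
   maxrate [ 0. 30. 21. 62. 13. 76.]
rows 24 travel cm/row [ 0.56 -0.07 -0.07] rot/row [ 0.0344  0.0278 -0.0471] tot [ 0.826  0.667 -1.13 ]
   4 [-49.   2. 108.  40.  31.  43.]
   8 [-41.   6.  99.  13.  38.  82.]
   12 [-37.  11.  89.   2.  51. 106.]
   16 [-34.  16.  78.  -2.  66. 121.]
   20 [-33.  23.  67.  -2.  81. 132.]
   24 [-33.  30.  55.   0.  95. 143.]
   maxrate [ 32.  21.  35.  97.  45. 138.]
rows 10 travel cm/row [ 0.    0.   -1.16] rot/row [0. 0. 0.] tot [0. 0. 0.]
   4 [-33.  31.  60.  -0.  89. 143.]
   8 [-33.  33.  65.  -0.  83. 143.]
   10 [-33.  34.  67.  -0.  80. 143.]
   maxrate [ 0.  7. 17.  0. 20.  0.]
```

Call:
{"op": "play_rows", "data": {
  "travel": [
    [0,0,1.5],
    [0,0,1.5],
    [0,0,1.5],
    [0,0,1.5],
    [0,0,1.5],
    [0,0,1.5],
    [0,0,1.5],
    [0,0,0.8]
  ],
  "rotation": [
    [0,0,0],
    [0,0,0],
    [0,0,0],
    [0,0,0],
    [0,0,0],
    [0,0,0],
    [0,0,0],
    [0,0,0]
  ],
  "claw": [8.54,8.54,8.54,8.54,8.54,8.54,8.54,8.54]
}}

```text
time_s: 19.37
position: [0.4492, -0.2249, 0.2747]
tool_rot: [[0.806, -0.265, -0.53], [-0.216, -0.964, 0.153], [-0.552, -0.009, -0.834]]
ft_force: [0.7, 1.0, -1.1]
grip_width: 0.0856
```

Call:
{"op": "play_rows", "data": {
  "travel": [
    [0.56,-0.07,-0.04],
    [0.56,-0.07,-0.04],
    [0.56,-0.07,-0.04],
    [0.56,-0.07,-0.04],
    [0.56,-0.07,-0.04],
    [0.56,-0.07,-0.04],
    [0.56,-0.07,-0.04],
    [0.56,-0.07,-0.04],
    [0.56,-0.07,-0.04],
    [0.56,-0.07,-0.04],
    [0.56,-0.07,-0.04],
    [0.56,-0.07,-0.04]
  ],
  "rotation": [
    [-0.0302,0.0374,0.0716],
    [-0.0302,0.0374,0.0716],
    [-0.0302,0.0374,0.0716],
    [-0.0302,0.0374,0.0716],
    [-0.0302,0.0374,0.0716],
    [-0.0302,0.0374,0.0716],
    [-0.0302,0.0374,0.0716],
    [-0.0302,0.0374,0.0716],
    [-0.0302,0.0374,0.0716],
    [-0.0302,0.0374,0.0716],
    [-0.0302,0.0374,0.0716],
    [-0.0302,0.0374,0.0716]
  ],
  "claw": [8.54,8.54,8.54,8.54,8.54,8.54,8.54,8.54,8.54,8.54,8.54,8.54]
}}

```text
time_s: 20.37
position: [0.5166, -0.2272, 0.2546]
tool_rot: [[0.46, 0.654, -0.601], [0.154, -0.725, -0.671], [-0.874, 0.216, -0.434]]
ft_force: [-0.6, 1.0, -0.0]
grip_width: 0.0854
```

```bash
python3 rec.py; cat > hd.py <<'E'
from place import *
import sys
th=.0624
c,s=np.cos(th),np.sin(th)
y=np.array([c,s,0]); x=np.array([0,0,-1.]); R=np.column_stack([x,y,np.cross(x,y)])
path([(np.array([.587,-.245,float(sys.argv[1])]),R)],[int(sys.argv[2])])
E
python3 hd.py .27 12
```

```text
20.37 q [-48.   15.1  86.   28.5  69.  -11. ] p [ 0.5166 -0.2272  0.2546] w 0.0854 F [-0.6  1.  -0. ]
[[0.46, 0.654, -0.601], [0.154, -0.725, -0.671], [-0.874, 0.216, -0.434]]
rows 12 travel cm/row [ 0.59 -0.15  0.13] rot/row [-0.0295  0.0319  0.0692] tot [-0.355  0.383  0.83 ]
   4 [-43.  20.  75.  19.  79. -17.]
   8 [-38.  25.  64.  10.  88. -26.]
   12 [-33.  30.  55.   0.  95. -37.]
   maxrate [15. 15. 33. 30. 29. 35.]
```

Call:
{"op": "play_rows", "data": {
  "travel": [
    [0.55,-0.15,0.13],
    [0.55,-0.15,0.13],
    [0.55,-0.15,0.13],
    [0.55,-0.15,0.13],
    [0.55,-0.15,0.13],
    [0.55,-0.15,0.13],
    [0.55,-0.15,0.13],
    [0.55,-0.15,0.13],
    [0.55,-0.15,0.13],
    [0.55,-0.15,0.13],
    [0.55,-0.15,0.13],
    [0.4,-0.1,0.1]
  ],
  "rotation": [
    [-0.0295,0.0319,0.0692],
    [-0.0295,0.0319,0.0692],
    [-0.0295,0.0319,0.0692],
    [-0.0295,0.0319,0.0692],
    [-0.0295,0.0319,0.0692],
    [-0.0295,0.0319,0.0692],
    [-0.0295,0.0319,0.0692],
    [-0.0295,0.0319,0.0692],
    [-0.0295,0.0319,0.0692],
    [-0.0295,0.0319,0.0692],
    [-0.0295,0.0319,0.0692],
    [-0.0295,0.0319,0.0692]
  ],
  "claw": [8.54,8.54,8.54,8.54,8.54,8.54,8.54,8.54,8.54,8.54,8.54,8.54]
}}

```text
time_s: 21.37
position: [0.5832, -0.2386, 0.248]
tool_rot: [[-0.065, 0.991, 0.12], [0.02, 0.122, -0.992], [-0.998, -0.062, -0.028]]
ft_force: [-0.4, -0.1, -0.3]
grip_width: 0.0857
```

Call:
{"op": "play_rows", "data": {
  "travel": [
    [0,0,0],
    [0,0,0]
  ],
  "rotation": [
    [0,0,0],
    [0,0,0]
  ],
  "claw": [8.54,8.54]
}}

```text
time_s: 21.53
position: [0.5843, -0.2366, 0.2438]
tool_rot: [[-0.071, 0.989, 0.128], [0.027, 0.13, -0.991], [-0.997, -0.067, -0.036]]
ft_force: [0.5, -0.1, -1.2]
grip_width: 0.0857
```

```bash
python3 rec.py; python3 hd.py .21 6; python3 look.py F
```

```text
21.53 q [-32.4  31.9  55.3  -0.9  97.1 -39.9] p [ 0.5843 -0.2366  0.2438] w 0.0857 F [ 0.5 -0.1 -1.2]
[[-0.071, 0.989, 0.128], [0.027, 0.13, -0.991], [-0.997, -0.067, -0.036]]
rows 6 travel cm/row [ 0.04 -0.14 -0.56] rot/row [-0.0048 -0.0117 -0.0112] tot [-0.029 -0.07  -0.067]
   4 [-33.  32.  59.  -0.  90. -38.]
   6 [-33.  31.  62.  -0.  87. -37.]
   maxrate [ 2.  1. 13.  2. 20.  6.]
bottle bottom [ 0.5902 -0.285   0.2318] axis [-0.0682  0.8161  0.5739]
```

View pics/F_wrist.png

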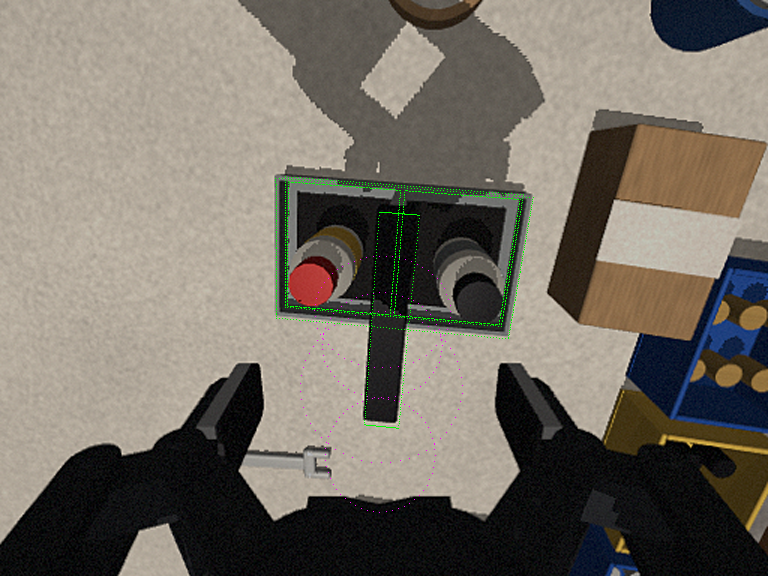

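View pics/F_side.png

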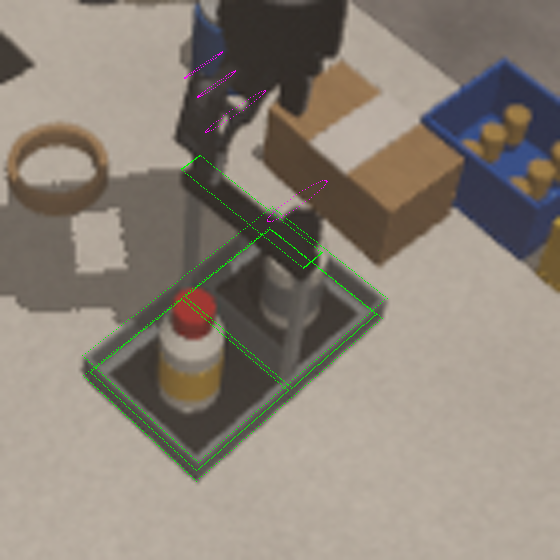

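The wrist view confirms the carrier pose: the bar outline matches to about 2 px, with its ends at (398,213) and (381,422). I'll align, then descend.

Call:
{"op": "play_rows", "data": {
  "travel": [
    [0.03,-0.11,-0.3],
    [0.03,-0.11,-0.3],
    [0.03,-0.11,-0.3],
    [0.03,-0.11,-0.3],
    [0.03,-0.11,-0.3],
    [0.03,-0.11,-0.3],
    [0.03,-0.1,-0.2],
    [0,0,0],
    [0,0,0]
  ],
  "rotation": [
    [-0.004,-0.01,-0.0095],
    [-0.004,-0.01,-0.0095],
    [-0.004,-0.01,-0.0095],
    [-0.004,-0.01,-0.0095],
    [-0.004,-0.01,-0.0095],
    [-0.004,-0.01,-0.0095],
    [-0.004,-0.008,-0.0095],
    [0,0,0],
    [0,0,0]
  ],
  "claw": [8.54,8.54,8.54,8.54,8.54,8.54,8.54,8.54,8.54]
}}

```text
time_s: 22.43
position: [0.584, -0.2467, 0.2233]
tool_rot: [[0.009, 0.999, 0.048], [-0.002, 0.048, -0.999], [-1.0, 0.009, 0.002]]
ft_force: [0.1, -0.4, 0.2]
grip_width: 0.0853
```

```bash
python3 rec.py; python3 hd.py .155 8
```

```text
22.43 q [-33.7  30.5  61.    0.2  88.1 -36.4] p [ 0.584  -0.2467  0.2233] w 0.0853 F [ 0.1 -0.4  0.2]
[[0.009, 0.999, 0.048], [-0.002, 0.048, -0.999], [-1.0, 0.009, 0.002]]
rows 8 travel cm/row [ 0.04  0.02 -0.85] rot/row [0.0002 0.0011 0.0018] tot [0.002 0.009 0.015]
   4 [-33.  32.  64.   0.  84. -37.]
   8 [-33.  34.  67.  -0.  80. -37.]
   maxrate [ 1.  6.  9.  0. 13.  1.]
```

Call:
{"op": "play_rows", "data": {
  "travel": [
    [0.05,0.02,-0.8],
    [0.05,0.02,-0.8],
    [0.05,0.02,-0.8],
    [0.05,0.02,-0.8],
    [0.05,0.02,-0.8],
    [0.05,0.02,-0.8],
    [0.03,0.02,-0.8],
    [0,0,-0.5],
    [0,0,-0.2],
    [0,0,0],
    [0,0,0]
  ],
  "rotation": [
    [0,0.0012,0.0018],
    [0,0.0012,0.0018],
    [0,0.0012,0.0018],
    [0,0.0012,0.0018],
    [0,0.0012,0.0018],
    [0,0.0012,0.0018],
    [0,0.0012,0.0018],
    [0,0,0],
    [0,0,0],
    [0,0,0],
    [0,0,0]
  ],
  "claw": [8.54,8.54,8.54,8.54,8.54,8.54,8.54,8.54,8.54,8.54,8.54]
}}

```text
time_s: 23.35
position: [0.5875, -0.2444, 0.1518]
tool_rot: [[-0.003, 0.998, 0.063], [0.0, 0.063, -0.998], [-1.0, -0.003, -0.0]]
ft_force: [-0.3, 0.3, 0.4]
grip_width: 0.0855
```

```bash
python3 rec.py; python3 look.py G; python3 hd.py .155 4
```

```text
23.35 q [-33.2  34.   66.6  -0.1  79.5 -36.8] p [ 0.5875 -0.2444  0.1518] w 0.0855 F [-0.3  0.3  0.4]
[[-0.003, 0.998, 0.063], [0.0, 0.063, -0.998], [-1.0, -0.003, -0.0]]
bottle bottom [ 0.5909 -0.2935  0.1415] axis [-0.0508  0.8363  0.5459]
rows 4 travel cm/row [-0.02 -0.01  0.07] rot/row [ 0.0001 -0.0006 -0.0001] tot [ 0.    -0.002 -0.001]
   4 [-33.  34.  67.  -0.  80. -37.]
   maxrate [0. 1. 0. 0. 1. 0.]
```

View pics/G_wrist.png

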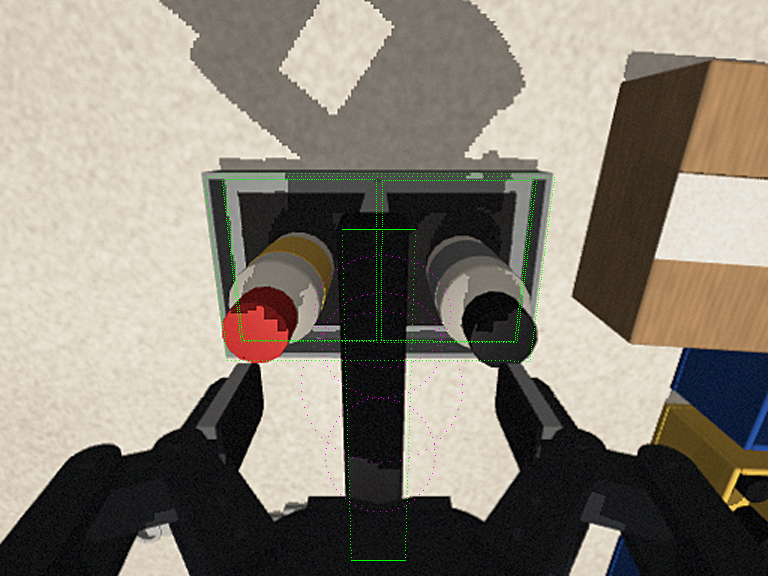

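View pics/G_side.png

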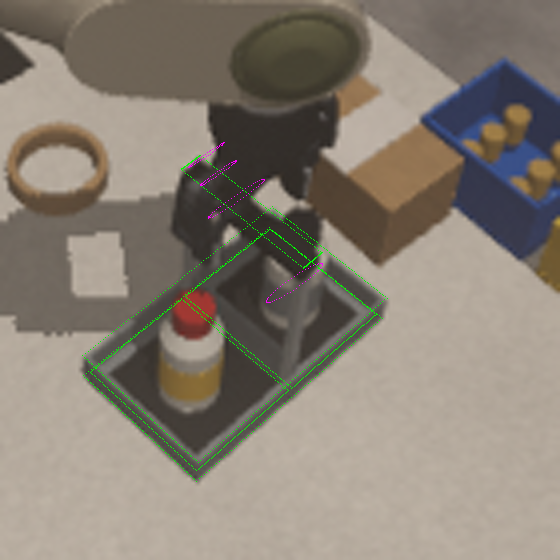

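Call:
{"op": "play_rows", "data": {
  "travel": [
    [0,0,0],
    [0,0,0],
    [0,0,0],
    [0,0,0],
    [0,0,0],
    [0,0,0],
    [0,0,0],
    [0,0,0],
    [0,0,0],
    [0,0,0],
    [0,0,0],
    [0,0,0]
  ],
  "rotation": [
    [0,0,0],
    [0,0,0],
    [0,0,0],
    [0,0,0],
    [0,0,0],
    [0,0,0],
    [0,0,0],
    [0,0,0],
    [0,0,0],
    [0,0,0],
    [0,0,0],
    [0,0,0]
  ],
  "claw": [6,4.5,3.5,3,2.6,2.3,1.8,1.2,1.2,1.2,1.2,1.2],
  "squeeze": 90
}}

```text
time_s: 24.5
position: [0.5872, -0.2448, 0.1537]
tool_rot: [[-0.002, 0.998, 0.062], [-0.002, 0.062, -0.998], [-1.0, -0.002, 0.001]]
ft_force: [-1.5, 0.3, 0.2]
grip_width: 0.0191
```

```bash
python3 rec.py; python3 look.py H
```

```text
24.5 q [-33.2  33.9  66.6  -0.1  79.6 -36.8] p [ 0.5872 -0.2448  0.1537] w 0.0191 F [-1.5  0.3  0.2]
[[-0.002, 0.998, 0.062], [-0.002, 0.062, -0.998], [-1.0, -0.002, 0.001]]
bottle bottom [ 0.5906 -0.2939  0.1435] axis [-0.0512  0.8373  0.5444]
```

View pics/H_wrist.png

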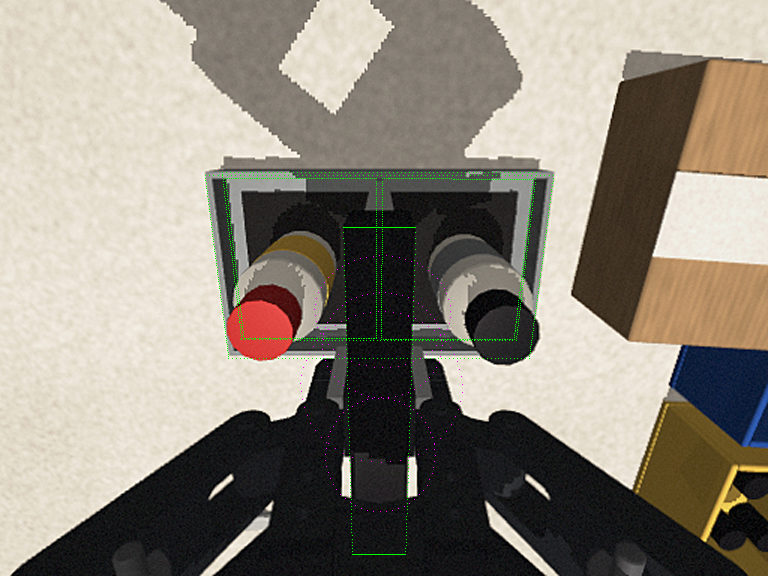

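The bar is gripped at 19.1 mm with both bottles standing. I'll lift gently.

Call:
{"op": "play_rows", "data": {
  "travel": [
    [0,0,0.2],
    [0,0,0.3],
    [0,0,0.4],
    [0,0,0.5],
    [0,0,0.5],
    [0,0,0.5],
    [0,0,0.5],
    [0,0,0.5]
  ],
  "rotation": [
    [0,0,0],
    [0,0,0],
    [0,0,0],
    [0,0,0],
    [0,0,0],
    [0,0,0],
    [0,0,0],
    [0,0,0]
  ],
  "claw": [1.2,1.2,1.2,1.2,1.2,1.2,1.2,1.2]
}}

```text
time_s: 25.32
position: [0.5857, -0.2434, 0.1855]
tool_rot: [[-0.01, 0.998, 0.063], [0.005, 0.063, -0.998], [-1.0, -0.01, -0.005]]
ft_force: [0.2, -0.3, -6.7]
grip_width: 0.0189
```

```bash
python3 rec.py; python3 hd.py .30 16; python3 look.py I
```

```text
25.32 q [-33.2  32.5  63.7  -0.1  84.5 -36.8] p [ 0.5857 -0.2434  0.1855] w 0.0189 F [ 0.2 -0.3 -6.7]
[[-0.01, 0.998, 0.063], [0.005, 0.063, -0.998], [-1.0, -0.01, -0.005]]
rows 16 travel cm/row [ 0.01 -0.01  0.72] rot/row [-0.0003 -0.0006 -0.    ] tot [-0.005 -0.01  -0.   ]
   4 [-33.  31.  61.  -0.  88. -37.]
   8 [-33.  30.  58.  -0.  92. -37.]
   12 [-33.  30.  55.  -0.  96. -37.]
   16 [-33.  29.  51.   0. 100. -37.]
   maxrate [ 0.  4. 11.  0. 12.  0.]
bottle bottom [ 0.589  -0.2924  0.175 ] axis [-0.0468  0.8338  0.5501]
```

View pics/I_wrist.png

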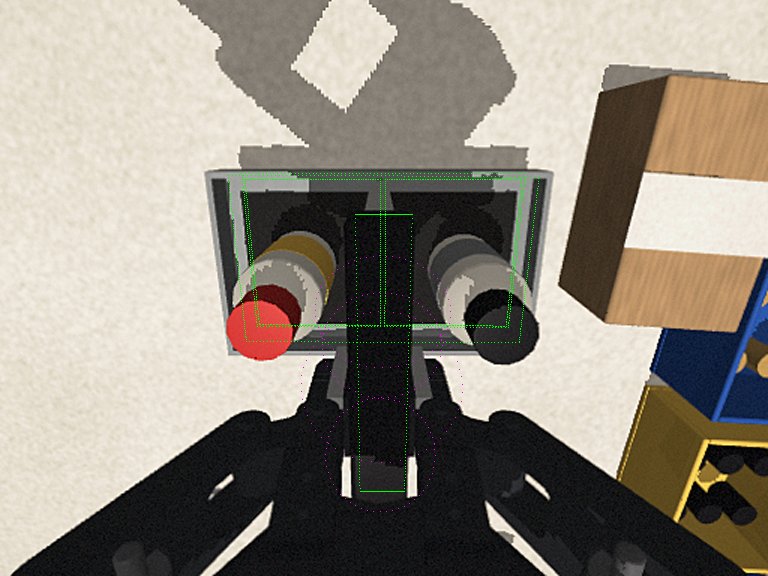

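View pics/I_side.png

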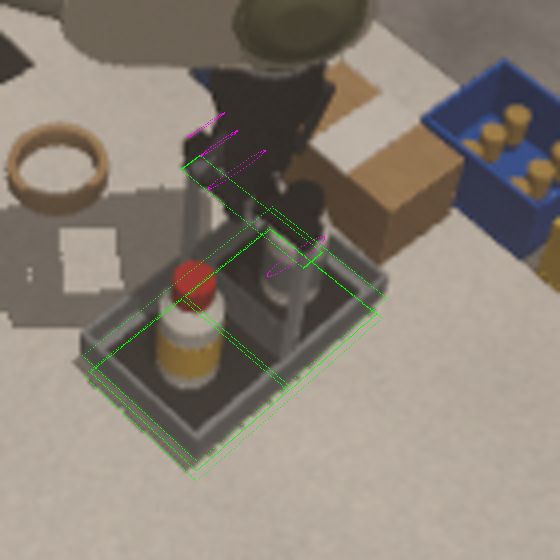

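Call:
{"op": "play_rows", "data": {
  "travel": [
    [0,0,0.6],
    [0,0,0.8],
    [0,0,0.8],
    [0,0,0.8],
    [0,0,0.8],
    [0,0,0.8],
    [0,0,0.8],
    [0,0,0.8],
    [0,0,0.8],
    [0,0,0.8],
    [0,0,0.8],
    [0,0,0.8]
  ],
  "rotation": [
    [-0.0004,-0.001,0],
    [-0.0004,-0.001,0],
    [-0.0004,-0.001,0],
    [-0.0004,-0.001,0],
    [-0.0004,-0.001,0],
    [-0.0004,-0.001,0],
    [-0.0004,-0.001,0],
    [-0.0004,-0.001,0],
    [-0.0004,-0.001,0],
    [-0.0004,-0.001,0],
    [0,0,0],
    [0,0,0]
  ],
  "claw": [1.2,1.2,1.2,1.2,1.2,1.2,1.2,1.2,1.2,1.2,1.2,1.2]
}}

```text
time_s: 26.47
position: [0.5849, -0.2428, 0.2882]
tool_rot: [[-0.0, 0.998, 0.063], [0.001, 0.063, -0.998], [-1.0, -0.0, -0.001]]
ft_force: [-0.3, -0.8, -7.0]
grip_width: 0.0186
```

Call:
{"op": "play_rows", "data": {
  "travel": [
    [0,0,0.8],
    [0,0,0.7],
    [0,0,0.5],
    [0,0,0.3],
    [0,0,0.1],
    [0,0,0.03],
    [0,0,0]
  ],
  "rotation": [
    [0,0,0],
    [0,0,0],
    [0,0,0],
    [0,0,0],
    [0,0,0],
    [0,0,0],
    [0,0,0]
  ],
  "claw": [1.2,1.2,1.2,1.2,1.2,1.2,1.2]
}}

```text
time_s: 27.05
position: [0.5851, -0.243, 0.317]
tool_rot: [[0.002, 0.998, 0.063], [-0.0, 0.063, -0.998], [-1.0, 0.002, 0.0]]
ft_force: [0.5, -0.4, -7.4]
grip_width: 0.0184
```

```bash
python3 rec.py; python3 look.py J; python3 -c "
from rig import env;print(env.observe()['qvel'].round(2),env.observe()['position'])"
```

```text
27.05 q [-33.3  28.7  49.2   0.  102.1 -36.9] p [ 0.5851 -0.243   0.317 ] w 0.0184 F [ 0.5 -0.4 -7.4]
[[0.002, 0.998, 0.063], [-0.0, 0.063, -0.998], [-1.0, 0.002, 0.0]]
bottle bottom [ 0.5886 -0.292   0.3067] axis [-0.0532  0.8364  0.5455]
[-0.17  0.03 -0.02  0.05 -0.01  0.32] [ 0.58509067 -0.24296991  0.31673447]
```

View pics/J_wrist.png

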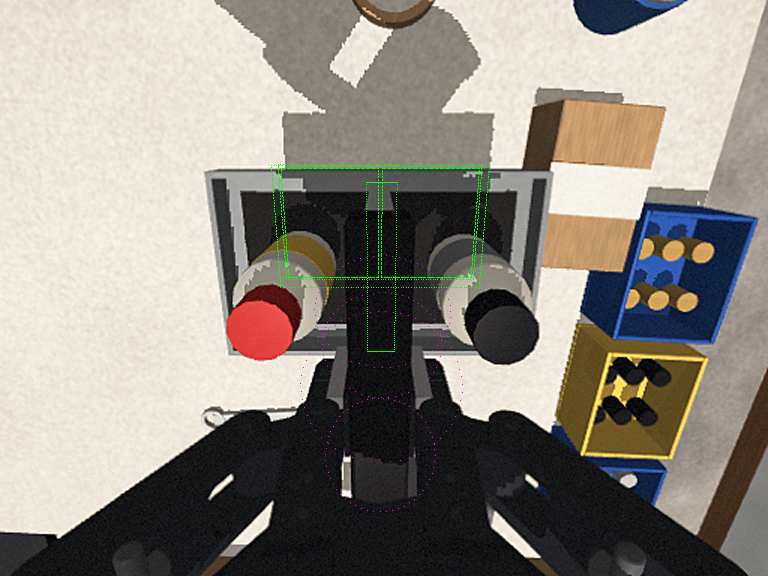

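View pics/J_side_raw.png

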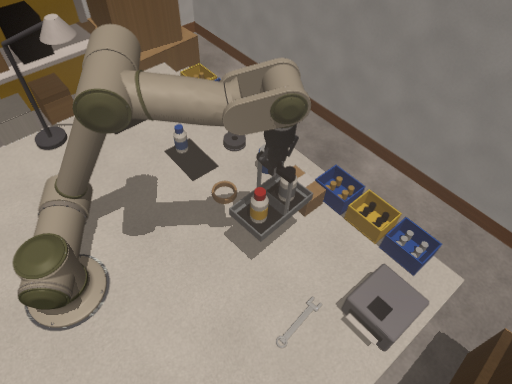

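Call:
{"op": "play_rows", "data": {
  "travel": [
    [0,0,0],
    [0,0,0],
    [0,0,0],
    [0,0,0],
    [0,0,0],
    [0,0,0],
    [0,0,0],
    [0,0,0]
  ],
  "rotation": [
    [0,0,0],
    [0,0,0],
    [0,0,0],
    [0,0,0],
    [0,0,0],
    [0,0,0],
    [0,0,0],
    [0,0,0]
  ],
  "claw": [1.2,1.2,1.2,1.2,1.2,1.2,1.2,1.2]
}}

```text
time_s: 27.87
position: [0.5849, -0.2429, 0.3158]
tool_rot: [[-0.0, 0.998, 0.063], [0.001, 0.063, -0.998], [-1.0, -0.0, -0.001]]
ft_force: [0.2, 0.9, -7.6]
grip_width: 0.0189
```

```bash
python3 rec.py; python3 -c "
import cv2
from rig import env
cv2.imwrite('pics/K.png',env.get_image('wrist')[:,:,::-1]);print(env.observe()['position'],env.observe()['grip_width'])
a=cv2.imread('pics/K.png');b=cv2.imread('pics/J_wrist_raw.png');print(abs(a[110:240,140:370].astype(int)-b[110:240,140:370]).mean())"
```

```text
27.87 q [-33.3  28.7  49.3   0.  102.  -36.8] p [ 0.5849 -0.2429  0.3158] w 0.0189 F [ 0.2  0.9 -7.6]
[[-0.0, 0.998, 0.063], [0.001, 0.063, -0.998], [-1.0, -0.0, -0.001]]
[ 0.58495996 -0.24289533  0.3157809 ] 0.018621382849347144
4.794771460423634
```

View pics/K.png

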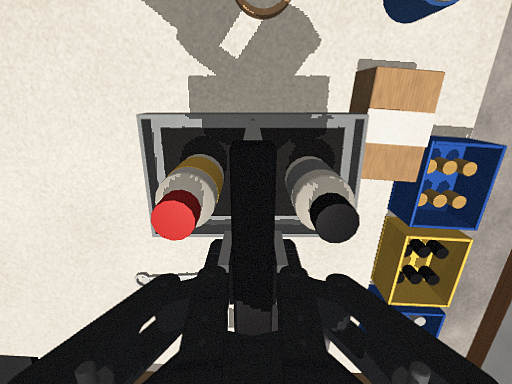

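The picture is unchanged: carrier level between the pads, red cap at (174,216) and black cap at (334,217). The grip is steady and the carrier underside is about 16 cm up, so I'm handing in.

```bash
python3 -c "
from rig import env
print(env.close_job())"
```

```text
the job is handed in; nothing more can be done
None
```

The job is handed in, finished at about 28 s of the 72 s allowed. The hand-in reports no verdict, so what follows rests on my own checks.

**What I did:** I gripped the red-capped bottle from the mat with the fingers slanting down about 33° and lifted it. I rolled it until its axis was about 139° from upright and held it there about 0.3 s. I then set it upright in the empty compartment, felt contact at about 9 N, let go and backed out. Last, I gripped the bar from above with 90 N and lifted the carrier.

**Last checks:**
- **Height:** the carrier's underside is about 16 cm above the counter, worked out from the tool height and the bar grip.
- **Level:** the tool is within about 0.001 rad of vertical. In the wrist pictures the carrier sat in the same place relative to the gripper throughout the lift, so it had not visibly slipped or tilted.
- **Load:** the vertical force is about 7.5 N, close to the expected 0.74 kg.
- **Bottles and bystanders:** both bottles stand in their compartments, and I saw nothing else moved. I judged the bystanders by eye and did not measure them again.

**Disagreements:**
- The cameras differed by up to about 5 mm on where the red bottle stood, so I used a middle value.
- The bar looked about 2 mm further to +y than my fit.
- The grip width read 18.4–19.1 mm on the 20 mm bar. It varied without steadily closing, so I took it as noise.

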